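# Load the drying chest and shut its stayed lid

### The arm

A 6-joint arm with a two-finger parallel gripper is mounted at the origin on a cart in front of the work surface, level with it; the furniture and walls round the work are solid. World frame = base frame: x ahead of the robot, y to its left, z up, the work surface at z = 0. Lengths are in m, angles in rad, forces in N, time in s.
With the tool pointing down it reaches from about 0.4 to 0.825 m from the base axis. Payload 7 kg.
Tool frame: the origin (TCP) lies at the very end of the fingers, on their centre line; the grasp point (between the pads) lies 19 mm behind it (arm.pinch_z is the z of the grasp point in the tool frame, in m); z points along the fingers, y is the direction in which the jaws open and shut (so a half turn about z gives the same grasp; the last joint's range is limited). The gripper opens to 88 mm and grips with 3 to 60 N. Pads are 19 mm wide; open, the fingers measure 130 mm over their backs; the gripper's body (78 mm by 193 mm) begins 47 mm behind the grasp point.
Start: joints at [-0.955, 0.359, 0.012, 0, -1.224, -0.288], TCP at [0.217, -0.639, 0.227] pointing down, gripper open.
Joint ranges: [-3.07, 3.07], [-1.43, 2.12], [-1.02, 1.25], [-3.03, 1.67], [-3.05, -0], [-3.03, 3.03]. Speed limits (rad/s): [2.39, 2.39, 3.01, 3.14, 3.14, 3.14].

### API

Orientations are given as [roll, pitch, yaw] about the fixed x, y, z axes, in that order (R = Rz(yaw) Ry(pitch) Rx(roll)).
In Python, from station import arm gives the robot as it stands.
- The arm moves only by the tool drive_tool, never from a script. Its argument "targets" is a list of rows, each a list of 6 numbers: the shift along the world's x, y, z in units of 0.04 m (1.0 is 0.04 m), then the turn, a rotation vector about the world's x, y, z in units of 6 degrees (1.0 is 6 degrees). In form: [[x, y, z, wx, wy, wz], ...]. A call has 1 to 5 rows; each row shifts and turns the commanded pose from where the row before left it; what a row does not reach is not made up. A row lasts 1/8 s, in which the tool goes at most 62.5 mm and 10.7 degrees, less where a joint would pass 70% of its speed; a pose out of reach is approached as far as the arm can. A call with a number of a shift or a turn outside -1 to 1 is refused whole. A call with a gripper value outside its range is refused whole. "claw" is the opening, from 0 (shut) to 1 (fully open), set as the call begins (left out, the last holds). The fingers move at their own pace and stop on an object; "newtons" is the grip in N (left out, the last holds). Time passes only in rows, so rows that do not move let the fingers close. It gives the time, the measured TCP pose, the force and the opening at its end, in the units of the state.
- arm.get_state(): the state, without advancing time (a new reading comes with each control period).
- arm.grab_frame(name): name is "scene" or "top"; returns (picture, depth): 400x640x3 uint8, red, green, blue; 400x640 float32, m along the optical axis (not along the pixel's ray), 0 where there is no reading.
- arm.get_calibration(name): a dict with "mtx" (3x3 intrinsics, pixels), "origin" and "rotation" of the camera in the world. Camera axes: x right, y up, looking along -z (the intrinsics and any distortion apply to the point x, -y, -z); pixel columns grow to the right and rows downward; lengths in m; the calibration is good to about 2 mm. A picture is of the moment at which its call begins. get_calibration takes no time and is no camera call.
- arm.job_done(): hands the job in, once; it reports no verdict.
Trained networks look in the newest picture that a camera, given by its name, has taken for a name from the list of things; names that differ only in an ending like _2 or _b are one class to them, and where a whole thing is asked for, a point or a joint stands for the part that bears it (a point fixed in the world has none). Each returns a list of dicts, best first, with "score" (0 to 1); they miss things now and then, are a little off and sometimes report something else, mostly with a low value. They report only what shows in the picture. A call takes as long as a camera call.
- arm.search_frame(target, camera): "point" ([x, y, z] in m, in the coordinates of the camera as it stood for that picture, good to about 4 mm: the middle of the surface that is visible of it).
- arm.cut_out(target, camera): "pixels" (400x640 bool, what is visible of it).
- arm.landmark_of(target, camera): "point" ([x, y, z] in m, in the coordinates of the camera as it stood for that picture, good to about 4 mm: a listed point, or the origin of a listed thing).
The state is a dict: "t": time; "q": joint angles; "qd": joint speeds; "joint_efforts": joint torques, N m; "eef_pos": TCP position; "ee_rot": TCP orientation; "force": force on the tool from outside, world axes, zero at the start; "moment": the same for the moment, N m; "width": finger opening in m.
Only numpy, scipy, OpenCV 4.12 (cv2) and the standard library are available. Lean on these libraries where they do the work, as an engineer would, in place of code of your own. Each camera call takes 0.05 s, during which the arm holds its last target. There are 200 camera calls.

### The job

Lay every blue-edged wooden piece that lies on the bench flat on the grate of the white drying chest, side by side and not stacked. Then break the locked lid stay by pushing its red knob down and back until the stay folds, bring the lid down gently, and press its front edge down past the catch until it snaps fully shut, then stop pushing without crushing the seal. Leave the sanding block and the red spring clamp where they lie.

Things in the scene. Friction and masses are not known exactly. Their poses are not given: they have to be found in the camera images.
- chest: white drying chest, fixed to the bench, 190 mm deep (x) x 210 mm wide (y), rim 105 mm above the bench, walls 5 mm; grey plinth below. Origin under its centre; its x points away from its front (front, with dial and vents, faces -x), y to its left, z up. A 30 mm wide grey catch with a steel ball sticks up to 25 mm in from the middle of the front wall, 84 to 104 mm above the bench
- grate (a point): centre of the flat perforated grate inside the chest, 60 mm above the bench, 45 mm below the rim; inside 180 mm along x by 200 mm along y; axes as the chest's
- lid (a joint): lid angle: 0 = fully open (standing 86 degrees up at the chest's rear), grows as it closes, 1.50 rad = fully shut and snapped. Stiff hinge (0.6 N m friction, lid 0.4 kg): the lid stays where it is left. It meets the spring catch at about 1.39; 10 to 20 N on its front edge snaps it past. Its rubber seal gives 0.01 rad beyond 1.50 at 20 N, 0.03 at 50 N
- lid_hinge (a point): middle of the lid's hinge axis, which runs along the chest's y at the top of the rear wall, 105 mm above the bench; axes as the chest's
- lid_handle (a point): centre of the lid's steel handle bar: 12 mm thick, 110 mm long along the chest's y, on two arms 35 mm beyond the lid's free edge, 225 mm from the hinge; moves with the lid; 330 mm above the bench when open, 111 mm when shut. Below it, in the middle of the lid's inner face 25 mm from the free edge, a 20 mm wide steel striker for the catch stands out 24 mm
- lid_press (a point): point in the middle of the lid's upper face, 15 mm in from its free edge, 175 mm from the hinge; moves with the lid; 116 mm above the bench when shut. The lid is 10 mm thick, 190 x 210 mm, and its window frame stands 2 mm higher from 22 mm behind this point
- stay_knuckle (a joint): bend of the two-link steel lid stay at its middle knuckle: 0 = locked over centre against its stop (the lid cannot be pulled down), past about 0.22 it is over centre the other way, 0.8 when the knob has swung 0.38 rad down about its pin (the lid then has come down only 0.08), 2.8 with the lid shut. 6 to 8 N at the knob break it
- stay_knob (a point): push point on the red knob of the stay's knuckle, a cylinder 24 mm thick, 46 mm long, lying along y, out on the chest's right (-y) side; 13 mm in from its outer end. It swings on an 82 mm circle about stay_pin; locked, it is 59 mm rearward of (+x) and 58 mm above that pin, 151 mm above the bench. To break the stay push it along that circle, rearward and down
- stay_pin (a point): point on the axis of the stay's lower pin on the chest's right wall, at the same y as stay_knob, 93 mm above the bench; axes as the chest's
- piece_1_mid (a point): bar-shaped piece of sawn wood board, brown faces and blue taped edges, 66 x 21 x 16 mm, lies flat; point at its centre (8 mm up); its y axis runs along its 66 mm length, x across the 21 mm width, z up. May be absent (None)
- piece_2_mid (a point): bar-shaped piece of sawn wood board, brown faces and blue taped edges, 66 x 21 x 16 mm, lies flat; point at its centre (8 mm up); its y axis runs along its 66 mm length, x across the 21 mm width, z up. May be absent (None)
- piece_3_mid (a point): bar-shaped piece of sawn wood board, brown faces and blue taped edges, 66 x 21 x 16 mm, lies flat; point at its centre (8 mm up); its y axis runs along its 66 mm length, x across the 21 mm width, z up. May be absent (None)
- piece_4_mid (a point): short piece of sawn wood board, brown faces and blue taped edges, 38 x 19 x 16 mm, lies flat; point at its centre (8 mm up); its x axis runs along its 38 mm length, y across the 19 mm width, z up. May be absent (None)
- piece_5_mid (a point): short piece of sawn wood board, brown faces and blue taped edges, 38 x 19 x 16 mm, lies flat; point at its centre (8 mm up); its x axis runs along its 38 mm length, y across the 19 mm width, z up. May be absent (None)
- sanding_block: bystander: brown sanding block, 60 x 99 x 23 mm, origin under its centre
- spring_clamp: bystander: red and grey spring clamp lying flat, 52 x 107 x 20 mm, origin under its centre

How it is judged:
On the way, in this order (a step that is already met when the one before it is completed fails the run):
1. all the pieces lie on the grate while the lid is still open on its locked stay (x of piece_1_mid in the frame of grate between -0.085 and 0.085 m and y of piece_1_mid in the frame of grate between -0.097 and 0.097 m and z of piece_1_mid in the frame of grate between -0.004 and 0.018 m and x of piece_2_mid in the frame of grate between -0.085 and 0.085 m and y of piece_2_mid in the frame of grate between -0.097 and 0.097 m and z of piece_2_mid in the frame of grate between -0.004 and 0.018 m and x of piece_3_mid in the frame of grate between -0.085 and 0.085 m and y of piece_3_mid in the frame of grate between -0.097 and 0.097 m and z of piece_3_mid in the frame of grate between -0.004 and 0.018 m and x of piece_4_mid in the frame of grate between -0.085 and 0.085 m and y of piece_4_mid in the frame of grate between -0.097 and 0.097 m and z of piece_4_mid in the frame of grate between -0.004 and 0.018 m and x of piece_5_mid in the frame of grate between -0.085 and 0.085 m and y of piece_5_mid in the frame of grate between -0.097 and 0.097 m and z of piece_5_mid in the frame of grate between -0.004 and 0.018 m and value of joint stay_knuckle below 0.3 rad), for 0.3 s.
2. the stay is broken at its knuckle (value of joint stay_knuckle above 0.6 rad), for 0.1 s.
3. the lid is down and snapped past its catch (value of joint lid above 1.475 rad), for 0.3 s.
At the end, for the whole second after the job is handed in: Every piece present lies down (its length level within 0.27 rad, on a face or an edge) and unstacked on the grate inside the chest's walls, the lid is at rest, shut and snapped past its catch (above 1.475 rad), and the sanding block and clamp are within 4 cm of where they lay (x of piece_1_mid in the frame of grate between -0.085 and 0.085 m and y of piece_1_mid in the frame of grate between -0.097 and 0.097 m and z of piece_1_mid in the frame of grate between -0.004 and 0.018 m and angle between piece_1_mid's own y axis and vertical between 1.3 and 1.84 rad and x of piece_2_mid in the frame of grate between -0.085 and 0.085 m and y of piece_2_mid in the frame of grate between -0.097 and 0.097 m and z of piece_2_mid in the frame of grate between -0.004 and 0.018 m and angle between piece_2_mid's own y axis and vertical between 1.3 and 1.84 rad and x of piece_3_mid in the frame of grate between -0.085 and 0.085 m and y of piece_3_mid in the frame of grate between -0.097 and 0.097 m and z of piece_3_mid in the frame of grate between -0.004 and 0.018 m and angle between piece_3_mid's own y axis and vertical between 1.3 and 1.84 rad and x of piece_4_mid in the frame of grate between -0.085 and 0.085 m and y of piece_4_mid in the frame of grate between -0.097 and 0.097 m and z of piece_4_mid in the frame of grate between -0.004 and 0.018 m and angle between piece_4_mid's own x axis and vertical between 1.3 and 1.84 rad and x of piece_5_mid in the frame of grate between -0.085 and 0.085 m and y of piece_5_mid in the frame of grate between -0.097 and 0.097 m and z of piece_5_mid in the frame of grate between -0.004 and 0.018 m and angle between piece_5_mid's own x axis and vertical between 1.3 and 1.84 rad and value of joint lid above 1.475 rad and velocity of joint lid between -0.05 and 0.05 rad/s and distance of each of sanding_block, spring_clamp from where it was at the start of the episode below 0.04 m); the robot touches nothing.
It fails at once if the lid is dropped or swung down faster than 1.2 rad/s (value of joint lid between 0.3 and 1.36 rad and velocity of joint lid above 1.2 rad/s).
It fails at once if the shut lid is pushed on so hard that its seal is crushed (beyond 1.535 rad, about 60 N) (value of joint lid above 1.535 rad).
It fails at once if the sanding block or the spring clamp is shoved aside by more than 5 cm (distance of any of sanding_block, spring_clamp from where it was at the start of the episode above 0.05 m).
Of piece_1, piece_2, piece_3, piece_4, piece_5 only 3 to 4 are there at a start; the rules pass over those that are not, and their reading is None.
At some moment in a run one of piece_1, piece_2, piece_3, piece_4, piece_5 may be knocked a few centimetres aside while the robot is not near it.
Once in a run the grip may slacken for a moment while it holds something.
It also fails if it takes over 210 s, if anything falls off the work surface, if the arm or the gripper's body presses on something with over 40 N, if the wrist force passes 120 N, or if a joint passes its speed limit or range.

## Working session

There is one attempt and no reset: what is moved stays moved. The work goes in short steps, Python scripts to look and compute and a tool call to move; the robot and the scene stay as the last step left them, time stands still between calls to the robot, and variables do not carry over. Pictures are saved under pics/ and viewed, about 12 in all and at most 16, crops included, and the job is handed in when it is done.

Besides the shell and the picture viewer there is one more tool, called after ">>>" as name(argument=value, ...), one argument or row to a line, values as JSON. drive_tool: Moves the arm, as the interface text tells. Shifts and turns lie within -1 to 1; 1 stands for 0.04 m of shift or 6 degrees of turn. Its arguments: {"type":"object","properties":{"targets":{"type":"array"},"claw":{"type":"number"},"newtons":{"type":"number"}},"required":["targets"]}

```bash
mkdir -p pics
cat > h.py <<'E'
import numpy as np, cv2
from station import arm
def cam(n):
    c=arm.get_calibration(n); return np.array(c["mtx"]),np.array(c["origin"]),np.array(c["rotation"])
def w(n,p):
    M,o,R=cam(n); return R@np.array(p)+o
def px(n,P):
    M,o,R=cam(n); q=R.T@(np.array(P)-o); q=M@np.array([q[0],-q[1],-q[2]]); return q[:2]/q[2]
def cloud(n,D):
    M,o,R=cam(n); v,u=np.mgrid[:400,:640]
    x=(u-M[0,2])/M[0,0]*D; y=(v-M[1,2])/M[1,1]*D
    return np.stack([x,-y,-D],-1)@R.T+o
def shot(n,f):
    I,D=arm.grab_frame(n); cv2.imwrite(f"pics/{f}.png",I[...,::-1]); np.save(f"pics/{f}.npy",D); return I,D
def st():
    s=arm.get_state(); print("t",round(s["t"],2),"pos",np.round(s["eef_pos"],4),"rot",np.round(s["ee_rot"],3),"F",np.round(s["force"],1),"w",round(s["width"],4))
E
python3 - <<'E'
from h import *
np.set_printoptions(suppress=True,precision=3)
st()
for n in("scene","top"):
    shot(n,n+"0"); print(n,cam(n)[1],cam(n)[2][:,2])
    for t in["chest","grate","lid_hinge","lid_handle","lid_press","stay_knob","stay_pin","piece_1_mid","piece_4_mid","sanding_block","spring_clamp"]:
        try:
            for d in arm.landmark_of(t,n): print(n,t,round(d["score"],2),w(n,d["point"]),px(n,w(n,d["point"])))
        except Exception as e: print(t,e)
E
```

```text
t 0.0 pos [ 0.217 -0.639  0.226] rot [ 3.14  -0.    -2.814] F [-0.   0.7  0.2] w 0.0874Traceback (most recent call last):
  File "<stdin>", line 5, in <module>
IndexError: too many indices for array: array is 1-dimensional, but 2 were indexed
```

```bash
sed -i 's/np.array(c\["rotation"\])/RR(c["rotation"])/' h.py
cat >> h.py <<'E'
from scipy.spatial.transform import Rotation
def RR(r):
    r=np.array(r); return Rotation.from_euler("xyz",r).as_matrix() if r.size==3 else Rotation.from_quat(r).as_matrix()
E
python3 - <<'E'
from h import *
np.set_printoptions(suppress=True,precision=3)
for n in("scene","top"):
    print(arm.get_calibration(n))
    shot(n,n+"0"); print(n,cam(n)[1],cam(n)[2][:,2])
    for t in["chest","grate","lid_hinge","lid_handle","lid_press","stay_knob","stay_pin","piece_1_mid","piece_4_mid","sanding_block","spring_clamp"]:
        try:
            for d in arm.landmark_of(t,n): print(n,t,round(d["score"],2),w(n,d["point"]),px(n,w(n,d["point"])))
        except Exception as e: print(t,e)
E
```

```text
{'mtx': array([[474.733,   0.   , 322.839],
       [  0.   , 474.733, 200.258],
       [  0.   ,   0.   ,   1.   ]]), 'origin': array([-0.129, -0.429,  0.741]), 'rotation': array([ 1.05 ,  0.016, -0.843])}
scene [-0.129 -0.429  0.741] [-0.642 -0.583  0.497]
scene stay_knob 0.7 [0.572 0.321 0.152] [289.317 201.665]
scene piece_1_mid 0.63 [0.632 0.066 0.007] [384.923 278.674]
scene sanding_block 0.75 [ 0.498 -0.058  0.001] [396.314 336.974]
scene spring_clamp 0.7 [ 0.728  0.063 -0.002] [407.645 263.666]
scene spring_clamp 0.29 [ 0.598 -0.023  0.011] [408.725 301.007]
{'mtx': array([[452.53 ,   0.   , 319.757],
       [  0.   , 452.53 , 198.   ],
       [  0.   ,   0.   ,   1.   ]]), 'origin': array([0.51 , 0.205, 1.411]), 'rotation': array([ 0.047,  0.013, -1.591])}
top [0.51  0.205 1.411] [-0.047 -0.012  0.999]
top chest 0.88 [ 0.426  0.385 -0.003] [268.274 247.429]
top grate 0.79 [0.43  0.386 0.061] [265.287 247.262]
top lid_handle 0.74 [0.475 0.459 0.329] [219.493 236.216]
top lid_handle 0.19 [ 0.726  0.061 -0.001] [369.879 149.219]
top lid_press 0.76 [0.479 0.464 0.281] [222.052 233.919]
top lid_press 0.73 [0.616 0.143 0.004] [344.668 184.678]
top lid_press 0.23 [0.431 0.388 0.061] [264.573 246.967]
top stay_knob 0.55 [0.565 0.324 0.148] [282.565 200.539]
top stay_pin 0.9 [0.538 0.27  0.094] [302.795 209.949]
top piece_1_mid 0.42 [0.629 0.066 0.009] [369.498 179.895]
top sanding_block 0.92 [ 0.496 -0.054 -0.003] [408.908 222.031]
top sanding_block 0.21 [0.544 0.118 0.011] [353.25  207.514]
top spring_clamp 0.61 [ 0.727  0.064 -0.003] [368.916 149.128]
top spring_clamp 0.29 [0.565 0.324 0.148] [282.562 200.218]
```

View pics/scene0.png

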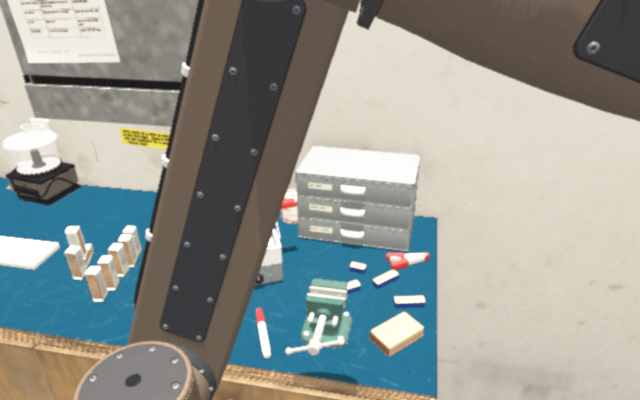

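View pics/top0.png

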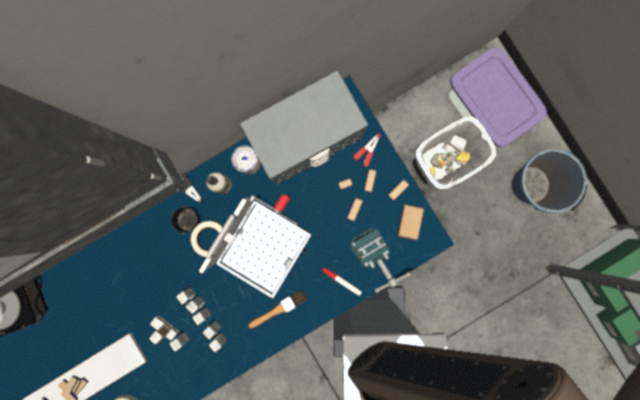

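Run:
```python
from h import *
np.set_printoptions(suppress=True,precision=3)
I,D=cv2.imread("pics/top0.png"),np.load("pics/top0.npy"); C=cloud("top",D)
hsv=cv2.cvtColor(I,cv2.COLOR_BGR2HSV)
m=((hsv[...,0]<25)&(hsv[...,1]>60)&(hsv[...,2]>110)).astype(np.uint8); m[:,:330]=0;m[:160]=0;m[240:]=0;m[:,430:]=0
n,l,s,_=cv2.connectedComponentsWithStats(m)
for i in range(1,n):
    if s[i,4]<15: continue
    P=C[l==i]; r=cv2.minAreaRect((P[:,:2]*1000).astype(np.float32)); print(s[i,:5],"med",np.median(P,0),"rect",np.round(r[0]),np.round(r[1]),round(r[2],1))
    (q,e)=np.linalg.eigh(np.cov(P[:,:2].T)); print("   long yaw",np.degrees(np.arctan2(e[1,1],e[0,1]))%180, np.sqrt(q*12))
# chest
G=(np.abs(C[...,2]-0.06)<.01)&(np.hypot(C[...,0]-.43,C[...,1]-.386)<.16)
k=cv2.connectedComponentsWithStats(G.astype(np.uint8)); j=1+np.argmax(k[2][1:,4]); r=cv2.minAreaRect((C[k[1]==j][:,:2]*1000).astype(np.float32)); print("grate",r, C[k[1]==j].mean(0))
G=(np.abs(C[...,2]-0.1)<.012)&(np.hypot(C[...,0]-.43,C[...,1]-.386)<.17); k=cv2.connectedComponentsWithStats(G.astype(np.uint8))
for j in np.argsort(-k[2][1:,4])[:3]+1: print("rim",k[2][j],cv2.minAreaRect((C[k[1]==j][:,:2]*1000).astype(np.float32)))
big=cv2.resize(I[130:330,160:440],None,fx=2.85,fy=2.85,interpolation=cv2.INTER_CUBIC); cv2.imwrite("pics/c1.png",big)
# vise & cabinet heights
for n_,a in(("vise",(slice(225,275),slice(345,400))),("cab",(slice(75,175),slice(245,365)))): 
    P=C[a].reshape(-1,3); P=P[P[:,2]>.03]; print(n_,P.min(0),P.max(0))
```

```text
[364 160   5   6  25] med [0.684 0.076 0.016] rect [683.  76.] [16. 13.] 1.0
   long yaw 151.2659250208431 [0.012 0.019]
[365 170  11  22 148] med [0.628 0.065 0.014] rect [628.  64.] [22. 68.] 76.5
   long yaw 166.30814908532582 [0.022 0.066]
[339 179  13  10  79] med [0.62  0.142 0.013] rect [620. 142.] [21. 38.] 20.3
   long yaw 113.22428589705709 [0.021 0.037]
[389 180  19  20 155] med [ 0.596 -0.02   0.014] rect [553.  71.] [ 39. 279.] 25.6
   long yaw 122.12453855732048 [0.029 0.094]
[348 199  14  21 153] med [0.54  0.116 0.014] rect [523. 141.] [ 47. 123.] 32.2
   long yaw 149.32124301624827 [0.029 0.069]
[399 205  25  35 638] med [ 0.496 -0.055  0.022] rect [524.  52.] [291. 100.] 76.1
   long yaw 152.40696201390156 [0.085 0.1  ]
grate ((426.17535400390625, 389.0700988769531), (180.4937286376953, 199.001953125), 57.807865142822266) [0.426 0.39  0.06 ]
rim [217 202  93  96 671] ((430.382568359375, 385.99835205078125), (191.2596893310547, 217.8125457763672), 57.88566970825195)
vise [0.345 0.021 0.036] [0.51  0.205 1.411]
cab [0.51  0.089 0.03 ] [0.953 0.445 1.411]
```

View pics/c1.png

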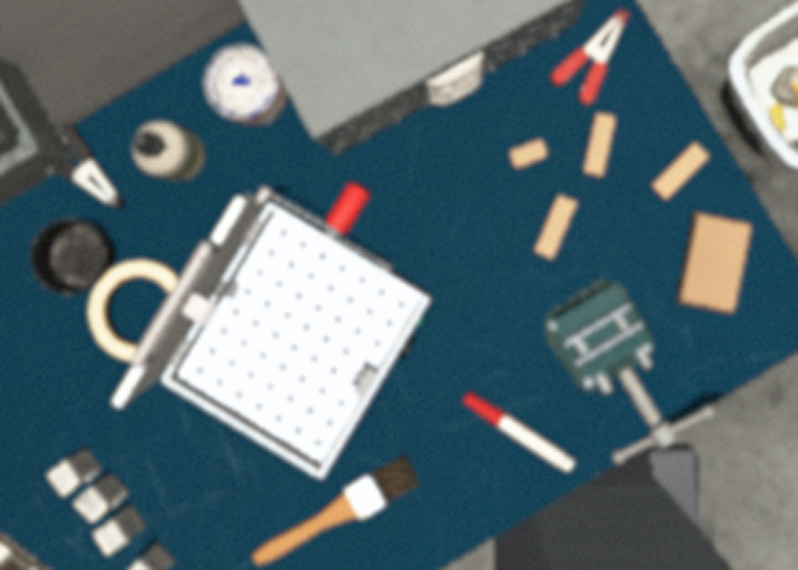

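```bash
cat > look.py <<'E'
from h import *
np.set_printoptions(suppress=True,precision=3)
def pieces(I,D):  # I rgb
    C=cloud("top",D); hsv=cv2.cvtColor(I,cv2.COLOR_RGB2HSV)
    m=((hsv[...,0]<25)&(hsv[...,1]>60)&(hsv[...,2]>110)&(D>.5)&(np.abs(C[...,2]-.014)<.02)).astype(np.uint8)
    m[:,:320]=0;m[:150]=0;m[245:]=0;m[:,435:]=0
    n,l,s,_=cv2.connectedComponentsWithStats(m)
    for i in range(1,n):
        if s[i,4]<40: continue
        P=C[l==i]; r=cv2.minAreaRect((P[:,:2]*1000).astype(np.float32)); q,e=np.linalg.eigh(np.cov(P[:,:2].T))
        print("piece" if s[i,4]<300 else "block",s[i,4],"mean",P.mean(0),"rect",np.round(r[0],1),np.round(r[1]),"long yaw",round(np.degrees(np.arctan2(e[1,1],e[0,1]))%180,1))
if __name__=="__main__":
    I,D=arm.grab_frame("top"); pieces(I,D)
E
python3 - <<'E'
from look import *
I,D=cv2.imread("pics/top0.png")[...,::-1].copy(),np.load("pics/top0.npy"); C=cloud("top",D); C[D<.5]=np.nan
pieces(I,D)
ok=~np.isnan(C[...,2])
for n_,a in(("vise",(slice(225,290),slice(345,410))),("cab",(slice(75,175),slice(245,365)))):
    P=C[a].reshape(-1,3); P=P[(P[:,2]>.03)&(P[:,2]<.5)]; print(n_,np.nanpercentile(P,[0.5,99.5],axis=0)); print(cv2.minAreaRect((P[:,:2]*1000).astype(np.float32)))
e=np.radians(57.85); ex=np.array([np.cos(e),np.sin(e)]); ey=np.array([-ex[1],ex[0]]); o=np.array([.428,.387])
Q=np.stack([(C[...,:2]-o)@ex,(C[...,:2]-o)@ey,C[...,2]],-1); np.set_printoptions(linewidth=150)
for z in(.12,.16,.2,.24,.28,.31,.33):
    for nm,s in(("lid",np.abs(Q[...,1])<.13),("stay",(Q[...,1]<-.105)&(Q[...,1]>-.19))):
        P=Q[s&(np.abs(Q[...,2]-z)<.015)&(np.abs(Q[...,0])<.16)]
        if len(P)>3: print(z,nm,len(P),P.min(0),P.max(0),np.median(P,0))
E
```

```text
piece 52 mean [0.71  0.097 0.017] rect [712.2  95.3] [12. 46.] long yaw 128.1
piece 65 mean [0.696 0.071 0.017] rect [697.4  70.4] [14. 50.] long yaw 155.6
piece 148 mean [0.628 0.065 0.013] rect [628.   64.5] [22. 68.] long yaw 166.3
piece 78 mean [0.619 0.142 0.012] rect [619.8 141.9] [21. 38.] long yaw 114.0
piece 154 mean [ 0.597 -0.021  0.013] rect [597.5 -23.8] [23. 69.] long yaw 134.5
piece 150 mean [0.539 0.115 0.013] rect [539.4 114.3] [23. 67.] long yaw 154.8
block 635 mean [ 0.497 -0.055  0.021] rect [496.8 -58. ] [ 65. 100.] long yaw 166.8
vise [[ 0.299 -0.03   0.044]
 [ 0.473  0.121  0.099]]
((387.1271667480469, 50.37822723388672), (171.98532104492188, 107.01653289794922), 29.940649032592773)
cab [[0.64  0.1   0.04 ]
 [0.909 0.438 0.416]]
((764.7771606445312, 271.1851501464844), (206.5350341796875, 408.0633544921875), 30.167917251586914)
0.12 lid 260 [-0.095 -0.112  0.105] [0.096 0.105 0.134] [ 0.046 -0.014  0.107]
0.12 stay 19 [-0.036 -0.19   0.106] [ 0.076 -0.109  0.134] [-0.014 -0.111  0.119]
0.16 lid 129 [ 0.007 -0.13   0.145] [0.093 0.1   0.175] [ 0.091 -0.091  0.159]
0.16 stay 171 [ 0.006 -0.189  0.147] [ 0.078 -0.109  0.175] [ 0.019 -0.138  0.159]
0.2 lid 104 [ 0.063 -0.118  0.186] [0.101 0.101 0.215] [ 0.089 -0.049  0.199]
0.2 stay 45 [ 0.063 -0.19   0.186] [ 0.101 -0.105  0.208] [ 0.084 -0.115  0.199]
0.24 lid 87 [ 0.085 -0.104  0.226] [0.089 0.1   0.255] [ 0.086 -0.012  0.242]
0.28 lid 324 [ 0.059 -0.104  0.265] [0.093 0.104 0.295] [ 0.084 -0.     0.288]
0.31 lid 43 [ 0.079 -0.103  0.295] [0.091 0.103 0.322] [ 0.085 -0.024  0.297]
0.33 lid 255 [ 0.079 -0.061  0.322] [0.091 0.059 0.339] [ 0.084 -0.001  0.334]
```

>>> drive_tool(
  targets=[
    [0.47,0.77,0,0,0,0.96],
    [0.47,0.77,0,0,0,0.96],
    [0.47,0.77,0,0,0,0.96],
    [0.47,0.77,0,0,0,0.96],
    [0.47,0.77,0,0,0,0.96],
  ],
  claw=0.6,
)

```text
t: 1.88
eef_pos: [0.3118, -0.4841, 0.2267]
ee_rot: [-3.141, -0.0, -2.308]
force: [-0.0, -0.5, -0.3]
width: 0.053
```

>>> drive_tool(
  targets=[
    [0.47,0.77,0,0,0,0.96],
    [0.47,0.77,0,0,0,0.96],
    [0.47,0.77,0,0,0,0.96],
    [0.47,0.77,0,0,0,0.96],
    [0.47,0.77,0,0,0,0.96],
  ],
)

```text
t: 2.5
eef_pos: [0.4059, -0.33, 0.2268]
ee_rot: [-3.141, -0.0, -1.805]
force: [1.2, 0.1, 0.8]
width: 0.0527
```

>>> drive_tool(
  targets=[
    [0.47,0.77,0,0,0,0.96],
    [0.47,0.77,0,0,0,0.96],
    [0.47,0.77,0,0,0,0.96],
    [0.47,0.77,0,0,0,0.96],
    [0.47,0.77,0,0,0,0.96],
  ],
)

```text
t: 3.12
eef_pos: [0.4998, -0.176, 0.2268]
ee_rot: [-3.141, -0.0, -1.302]
force: [0.6, -0.3, 0.4]
width: 0.0527
```

>>> drive_tool(
  targets=[
    [0.47,0.77,0,0,0,0.96],
    [0.47,0.77,0,0,0,0.96],
    [0.47,0.77,0,0,0,0.96],
    [0.47,0.77,0,0,0,0.96],
    [0,0,0,0,0,0],
  ],
)

```text
t: 3.75
eef_pos: [0.5756, -0.052, 0.2263]
ee_rot: [3.142, -0.0, -0.9]
force: [0.3, -0.8, 0.1]
width: 0.0526
```

>>> drive_tool(
  targets=[
    [0.53,0.75,0,0,0,1.0],
    [0,0,-1,0,0,0],
    [0,0,-1,0,0,0],
    [0,0,-1,0,0,0],
    [0,0,-1,0,0,0],
  ],
  claw=0.45,
)

```text
t: 4.38
eef_pos: [0.5955, -0.0244, 0.0657]
ee_rot: [-3.141, -0.0, -0.8]
force: [0.9, 0.3, 0.5]
width: 0.0392
```

Run:
```python
from h import *
st(); I,D=shot("scene","s1"); cv2.imwrite("pics/s1c.png",cv2.resize(I[200:380,300:500,::-1],None,fx=3,fy=3))
```

```text
t 4.38 pos [ 0.5955 -0.0244  0.0657] rot [-3.141 -0.    -0.8  ] F [0.9 0.3 0.5] w 0.0392
```

View pics/s1c.png

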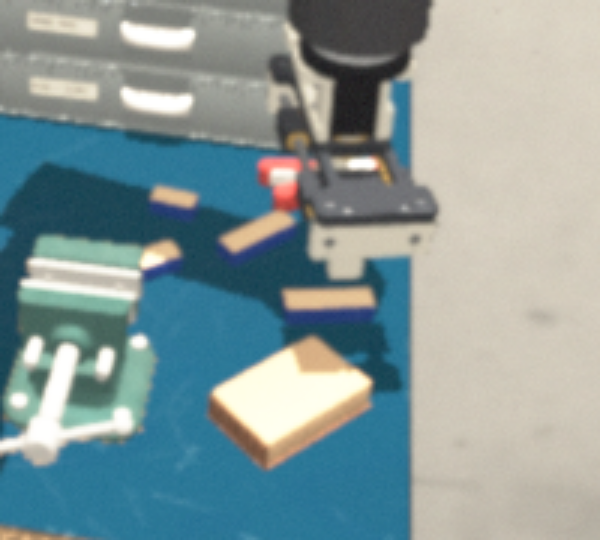

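>>> drive_tool(
  targets=[
    [0.05,0.05,-0.8,0,0,0],
    [0,0,-0.74,0,0,0],
    [0,0,0,0,0,0],
  ],
)

```text
t: 4.8
eef_pos: [0.5962, -0.0226, 0.0038]
ee_rot: [3.138, 0.002, -0.8]
force: [0.1, -0.3, 0.2]
width: 0.0394
```

>>> drive_tool(
  targets=[
    [0,0,0,0,0,0],
    [0,0,0,0,0,0],
    [0,0,0,0,0,0],
    [0,0,0,0,0,0],
    [0,0,0.5,0,0,0],
  ],
  claw=0,
  newtons=25,
)

```text
t: 5.42
eef_pos: [0.5968, -0.022, 0.0246]
ee_rot: [3.14, 0.001, -0.799]
force: [-0.2, 0.3, -0.7]
width: 0.0208
```

>>> drive_tool(
  targets=[
    [0,0,1,0,0,0],
    [0,0,1,0,0,0],
    [0,0,1,0,0,0],
    [0,0,1,0,0,0],
    [0,0,0.5,0,0,0],
  ],
)

```text
t: 6.05
eef_pos: [0.5984, -0.0217, 0.2082]
ee_rot: [-3.138, -0.002, -0.799]
force: [0.6, -0.4, -0.2]
width: 0.0206
```

>>> drive_tool(
  targets=[
    [-0.41,0.948,0,0,0,0.255],
    [-0.41,0.948,0,0,0,0.255],
    [-0.41,0.948,0,0,0,0.255],
    [-0.41,0.948,0,0,0,0.255],
    [-0.41,0.948,0,0,0,0.255],
  ],
)

```text
t: 6.68
eef_pos: [0.5149, 0.1689, 0.2056]
ee_rot: [-3.141, -0.0, -0.665]
force: [0.2, 0.3, -0.6]
width: 0.0207
```

>>> drive_tool(
  targets=[
    [-0.41,0.948,0,0,0,0.255],
    [-0.41,0.948,0,0,0,0.255],
    [-0.41,0.948,0,0,0,0.255],
    [-0.41,0.948,0,0,0,0.255],
    [0,0,0,0,0,0],
  ],
)

```text
t: 7.3
eef_pos: [0.4491, 0.3216, 0.2053]
ee_rot: [-3.141, 0.0, -0.555]
force: [0.2, -0.4, 0.0]
width: 0.0205
```

Run:
```python
from look import *
st(); I,D=shot("top","t1"); pieces(I,D); cv2.imwrite("pics/t1c.png",cv2.resize(I[150:310,160:420,::-1],None,fx=3,fy=3))
```

```text
t 7.3 pos [0.449 0.322 0.205] rot [-3.141  0.    -0.555] F [ 0.2 -0.4  0. ] w 0.0205
piece 53 mean [0.71  0.097 0.017] rect [713.3  96.1] [15. 46.] long yaw 128.0
piece 63 mean [0.697 0.071 0.016] rect [697.6  70.7] [13. 48.] long yaw 155.8
piece 146 mean [0.627 0.065 0.014] rect [628.2  64.3] [23. 68.] long yaw 166.5
piece 77 mean [0.619 0.143 0.013] rect [620.  141.9] [21. 38.] long yaw 115.7
piece 151 mean [0.54  0.115 0.013] rect [539.5 114.5] [23. 67.] long yaw 154.2
block 642 mean [ 0.497 -0.055  0.021] rect [496.9 -57.8] [ 64. 100.] long yaw 166.6
```

View pics/t1c.png

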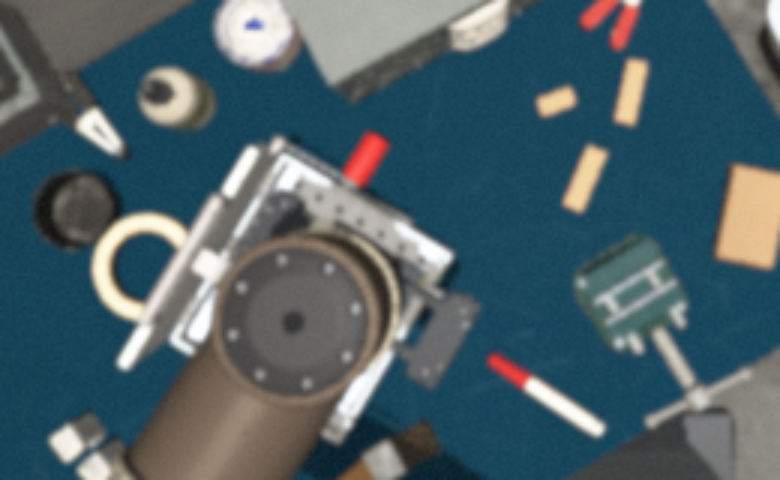

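>>> drive_tool(
  targets=[
    [0.04,-0.05,-0.9,0,0,0],
    [0,0,-0.9,0,0,0],
    [0,0,-0.9,0,0,0],
    [0,0,-0.6,0,0,0],
    [0,0,-0.15,0,0,0],
  ],
)

```text
t: 7.98
eef_pos: [0.451, 0.3152, 0.0663]
ee_rot: [3.137, 0.0, -0.56]
force: [-15.8, -6.2, 37.1]
width: 0.0205
```

```bash
python3 -c "
from h import *
st()"
```

```text
t 7.97 pos [0.451  0.3152 0.0663] rot [ 3.137  0.    -0.56 ] F [-15.8  -6.2  37.1] w 0.0205
```

>>> drive_tool(
  targets=[
    [0,0,0.1,0,0,0],
    [0,0,0,0,0,0],
  ],
)

```text
t: 8.22
eef_pos: [0.4525, 0.3178, 0.0722]
ee_rot: [-3.139, -0.0, -0.559]
force: [0.3, -0.2, -0.7]
width: 0.0205
```

Run:
```python
from h import *
st(); print(arm.get_state()["moment"]); I,D=shot("top","t2"); J,_=shot("scene","s2"); cv2.imwrite("pics/t2c.png",np.vstack([cv2.resize(I[180:280,200:340,::-1],None,fx=4,fy=4)[:330],cv2.resize(J[180:300,180:320,::-1],None,fx=4,fy=4)[:260]]))
```

```text
t 8.22 pos [0.4525 0.3178 0.0722] rot [-3.139 -0.    -0.559] F [ 0.3 -0.2 -0.7] w 0.0205
[-0.01555998  0.11776248  0.00215351]
```

View pics/t2c.png

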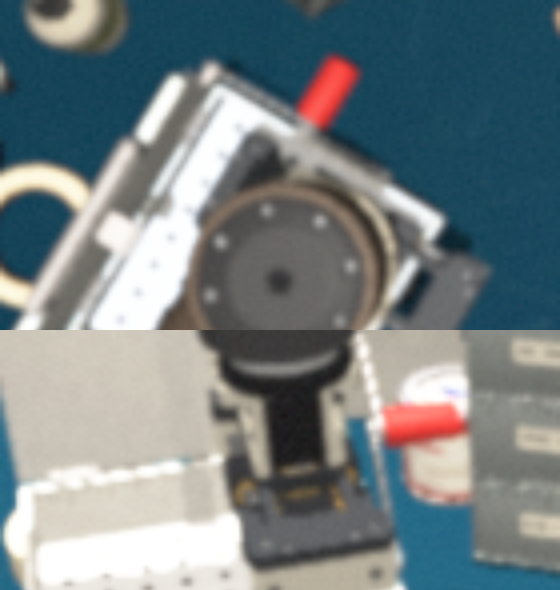

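>>> drive_tool(
  targets=[
    [0,0.02,-0.06,0,0,0],
    [0,0,0,0,0,0],
  ],
)

```text
t: 8.57
eef_pos: [0.4516, 0.3182, 0.0684]
ee_rot: [3.141, 0.0, -0.559]
force: [0.1, -0.5, -0.5]
width: 0.0207
```

>>> drive_tool(
  targets=[
    [0,0,0,0,0,0],
    [0,0,0,0,0,0],
    [0,0,0.5,0,0,0],
    [0,0,1,0,0,0],
    [0,0,1,0,0,0],
  ],
  claw=0.36,
)

```text
t: 9.2
eef_pos: [0.4516, 0.318, 0.1695]
ee_rot: [3.141, -0.0, -0.559]
force: [0.6, -0.9, 0.1]
width: 0.0316
```

>>> drive_tool(
  targets=[
    [0,0,1,0,0,0],
    [0.5,-0.95,0,0,0,0.3],
    [0.5,-0.95,0,0,0,0.3],
    [0.5,-0.95,0,0,0,0.3],
    [0.5,-0.95,0,0,0,0.3],
  ],
)

```text
t: 9.82
eef_pos: [0.5322, 0.1651, 0.2088]
ee_rot: [-3.141, -0.0, -0.432]
force: [0.1, -0.3, -0.4]
width: 0.0313
```

```bash
cat >> look.py <<'E'
    st()
E
cat > chest.py <<'E'
from look import *
def inchest(I,D):
    C=cloud("top",D); e=np.radians(57.85); ex=np.array([np.cos(e),np.sin(e)]); ey=np.array([-ex[1],ex[0]]); o=np.array([.428,.387])
    Q=np.stack([(C[...,:2]-o)@ex,(C[...,:2]-o)@ey,C[...,2]],-1); hsv=cv2.cvtColor(I,cv2.COLOR_RGB2HSV)
    m=((hsv[...,0]<25)&(hsv[...,1]>60)&(hsv[...,2]>110)&(D>.5)&(np.abs(Q[...,0])<.095)&(np.abs(Q[...,1])<.105)&(Q[...,2]<.12)).astype(np.uint8)
    n,l,s,_=cv2.connectedComponentsWithStats(m)
    for i in range(1,n):
        if s[i,4]<25: continue
        P=Q[l==i]; r=cv2.minAreaRect((P[:,:2]*1000).astype(np.float32)); q,v=np.linalg.eigh(np.cov(P[:,:2].T))
        print("in chest",s[i,4],P.mean(0),np.round(r[1]),"yaw in chest",round(np.degrees(np.arctan2(v[1,1],v[0,1]))%180,1))
if __name__=="__main__":
    I,D=arm.grab_frame("top"); pieces(I,D); inchest(I,D); st()
E
python3 chest.py
```

```text
piece 51 mean [0.711 0.097 0.017] rect [713.   94.6] [12. 44.] long yaw 128.3
piece 65 mean [0.697 0.071 0.017] rect [698.   70.5] [13. 49.] long yaw 156.0
piece 115 mean [0.634 0.063 0.013] rect [633.5  63.2] [23. 58.] long yaw 169.0
block 634 mean [ 0.497 -0.055  0.021] rect [497.  -58.2] [ 65. 100.] long yaw 167.0
t 9.88 pos [0.533 0.162 0.209] rot [ 3.141 -0.    -0.431] F [ 1.4 -2.7 -0.5] w 0.0319
```

>>> drive_tool(
  targets=[
    [0.22,-0.66,0,0.27,0.565,-0.14],
    [0.23,-0.66,0,0.27,0.565,0],
    [0,0,-1,0.27,0.565,0],
    [0,0,-1,0.27,0.565,0],
    [0,0,0,0,0,0],
  ],
  claw=0.45,
)

```text
t: 10.5
eef_pos: [0.5483, 0.1122, 0.1248]
ee_rot: [3.136, 0.268, -0.451]
force: [-0.7, 0.0, 0.6]
width: 0.0395
```

Run:
```python
from chest import *
st();I,D=shot("top","t3"); inchest(I,D); J,_=shot("scene","s3"); cv2.imwrite("pics/t3c.png",np.vstack([cv2.resize(I[170:270,200:400,::-1],None,fx=3,fy=3),cv2.resize(J[190:290,230:430,::-1],None,fx=3,fy=3)]))
```

```text
t 10.5 pos [0.548 0.112 0.125] rot [ 3.136  0.268 -0.451] F [-0.7  0.   0.6] w 0.0395
in chest 103 [-0.046 -0.056  0.075] [59. 16.] yaw in chest 88.9
```

View pics/t3c.png

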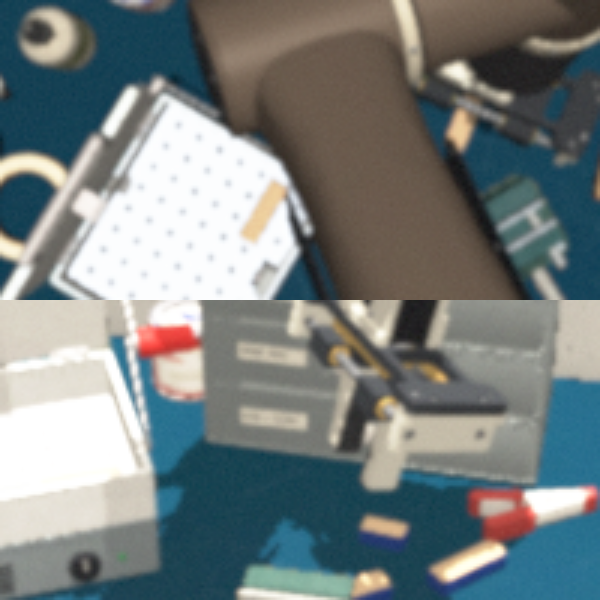

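>>> drive_tool(
  targets=[
    [0.06,-0.05,-0.9,0,0,0],
    [0,0,-0.9,0,0,0],
    [0,0,-0.7,0,0,0],
    [0,0,-0.4,0,0,0],
    [0,0,0,0,0,0],
  ],
)

```text
t: 11.22
eef_pos: [0.5522, 0.1118, 0.0132]
ee_rot: [-3.141, 0.262, -0.447]
force: [0.9, -0.1, 0.4]
width: 0.0396
```

>>> drive_tool(
  targets=[
    [0,0,0,0,0,0],
    [0,0,0,0,0,0],
    [0,0,0,0,0,0],
    [0,0,0,0,0,0],
    [0,0,0.5,0,0,0],
  ],
  claw=0,
  newtons=30,
)

```text
t: 11.85
eef_pos: [0.5511, 0.1111, 0.0322]
ee_rot: [3.14, 0.264, -0.449]
force: [0.5, 0.0, -0.3]
width: 0.0197
```

>>> drive_tool(
  targets=[
    [0,0,1,0,0,0],
    [0,0,1,0,0,0],
    [0,0,1,-0.36,-0.76,0],
    [0,0,1,-0.36,-0.75,0],
    [0,0,0.5,-0.36,-0.75,0],
  ],
)

```text
t: 12.48
eef_pos: [0.5532, 0.1116, 0.2167]
ee_rot: [-3.137, -0.006, -0.448]
force: [0.3, -0.6, -1.4]
width: 0.0197
```

```bash
python3 chest.py
```

```text
piece 52 mean [0.71  0.097 0.017] rect [712.1  95.5] [12. 46.] long yaw 128.2
piece 65 mean [0.696 0.071 0.016] rect [696.9  71.3] [13. 49.] long yaw 155.4
block 611 mean [ 0.495 -0.056  0.021] rect [496.7 -57.7] [ 65. 100.] long yaw 161.2
t 12.53 pos [0.553 0.112 0.219] rot [-3.135 -0.012 -0.447] F [-2.7  0.2 -0.3] w 0.0196
```

>>> drive_tool(
  targets=[
    [-0.664,0.928,0,0,0,-0.157],
    [-0.664,0.928,0,0,0,-0.157],
    [-0.664,0.928,0,0,0,-0.157],
    [-0.664,0.928,0,0,0,-0.157],
    [-0.664,0.928,0,0,0,-0.157],
  ],
)

```text
t: 13.15
eef_pos: [0.4183, 0.2979, 0.2137]
ee_rot: [-3.14, -0.0, -0.531]
force: [0.2, 0.3, -0.4]
width: 0.02
```

>>> drive_tool(
  targets=[
    [-0.664,0.928,0,0,0,-0.157],
    [-0.664,0.928,0,0,0,-0.157],
    [0,0,-0.8,0,0,0],
    [0,0,-0.8,0,0,0],
    [0,0,0,0,0,0],
  ],
)

```text
t: 13.78
eef_pos: [0.3653, 0.3698, 0.1474]
ee_rot: [3.138, -0.0, -0.563]
force: [0.8, 0.4, 0.5]
width: 0.0195
```

Run:
```python
from chest import *
st();I,D=shot("top","t4"); inchest(I,D); pieces(I,D)
```

```text
t 13.78 pos [0.365 0.37  0.147] rot [ 3.138 -0.    -0.563] F [0.8 0.4 0.5] w 0.0195
in chest 97 [-0.046 -0.056  0.075] [59. 14.] yaw in chest 89.8
piece 51 mean [0.711 0.097 0.016] rect [712.8  94.9] [12. 44.] long yaw 128.3
piece 64 mean [0.696 0.071 0.016] rect [696.4  71.1] [13. 44.] long yaw 156.8
piece 145 mean [0.627 0.065 0.014] rect [628.2  64.3] [23. 68.] long yaw 166.2
piece 78 mean [0.619 0.142 0.012] rect [619.8 142.1] [21. 37.] long yaw 112.0
block 641 mean [ 0.497 -0.055  0.021] rect [497.1 -58. ] [ 65. 101.] long yaw 166.4
```

Now lower to about 0.080 (x +2 mm, y +2 mm), then feel down.

>>> drive_tool(
  targets=[
    [0.06,0.05,-0.7,0,0,0],
    [0,0,-0.7,0,0,0],
    [0,0,-0.25,0,0,0],
    [0,0,0,0,0,0],
  ],
)

```text
t: 14.32
eef_pos: [0.3691, 0.3738, 0.0836]
ee_rot: [-3.14, -0.0, -0.563]
force: [0.4, -0.7, 0.9]
width: 0.0194
```

>>> drive_tool(
  targets=[
    [0,0,-0.07,0,0,0],
    [0,0,0,0,0,0],
  ],
)

```text
t: 14.58
eef_pos: [0.3695, 0.3742, 0.0812]
ee_rot: [-3.138, -0.0, -0.562]
force: [2.2, -0.6, 7.0]
width: 0.0199
```

>>> drive_tool(
  targets=[
    [0,0,0,0,0,0],
    [0,0,0,0,0,0],
    [0,0,0.5,0,0,0],
    [0,0,1,0,0,0],
    [0,0,1,0,0,0],
  ],
  claw=0.36,
)

```text
t: 15.2
eef_pos: [0.3682, 0.373, 0.1805]
ee_rot: [3.141, 0.0, -0.563]
force: [0.4, 1.1, -0.3]
width: 0.0319
```

>>> drive_tool(
  targets=[
    [0.8,-0.9,0.6,0,0,0.3],
    [0.8,-0.9,0.2,0,0,0.3],
    [0.8,-0.9,0,0,0,0.3],
    [0.8,-0.9,0,0,0,0.3],
    [0.8,-0.9,0,0,0,0.3],
  ],
)

```text
t: 15.82
eef_pos: [0.5293, 0.1921, 0.2117]
ee_rot: [-3.141, 0.0, -0.404]
force: [0.4, 0.7, 0.5]
width: 0.0314
```

>>> drive_tool(
  targets=[
    [0.8,-0.9,0,0,0,0.3],
    [0.8,-0.9,0,0,0,0.3],
    [0.8,-0.9,0,0,0,0.3],
    [0,0,0,0,0,0.6],
    [0,0,0,0,0,0],
  ],
  claw=0.45,
)

```text
t: 16.45
eef_pos: [0.6245, 0.0848, 0.2111]
ee_rot: [3.142, 0.001, -0.25]
force: [0.3, 0.1, 0.2]
width: 0.0395
```

Run:
```python
from chest import *
st();I,D=shot("top","t5"); inchest(I,D); pieces(I,D)
```

```text
t 16.45 pos [0.625 0.085 0.211] rot [ 3.142  0.001 -0.25 ] F [0.3 0.1 0.2] w 0.0395
in chest 34 [-0.045 -0.036  0.075] [23. 15.] yaw in chest 99.9
in chest 104 [-0.043  0.053  0.075] [15. 61.] yaw in chest 90.5
block 635 mean [ 0.496 -0.055  0.021] rect [496.7 -57.9] [ 65. 100.] long yaw 166.9
```

>>> drive_tool(
  targets=[
    [-0.06,0.5,0,0,0,1],
    [-0.06,0.5,0,0,0,1],
    [0,0.43,0,0,0,1],
    [0,0,-0.5,0,0,1],
    [0,0,-0.8,0,0,1],
  ],
  claw=0.65,
)

```text
t: 17.12
eef_pos: [0.62, 0.1441, 0.1606]
ee_rot: [-3.14, -0.003, 0.279]
force: [-0.1, 0.5, 0.2]
width: 0.057
```

>>> drive_tool(
  targets=[
    [0,0,-0.8,0,0,1],
    [0,0,-0.8,0,0,0.3],
    [0,0,0,0,0,0],
  ],
)

```text
t: 17.5
eef_pos: [0.6177, 0.1425, 0.0936]
ee_rot: [-3.141, 0.005, 0.411]
force: [0.0, 1.1, 0.7]
width: 0.0568
```

Run:
```python
from chest import *
st();J,_=shot("scene","s6"); cv2.imwrite("pics/s6c.png",cv2.resize(J[180:300,300:460,::-1],None,fx=4,fy=4))
```

```text
t 17.5 pos [0.618 0.142 0.094] rot [-3.141  0.005  0.411] F [0.  1.1 0.7] w 0.0568
```

View pics/s6c.png

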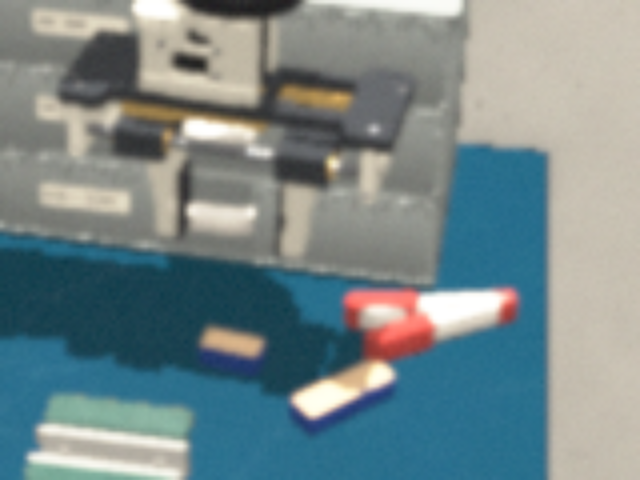

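>>> drive_tool(
  targets=[
    [0.04,0,-0.8,0,0,0],
    [0,0,-0.8,0,0,0],
    [0,0,-0.62,0,0,0],
    [0,0,0,0,0,0],
  ],
)

```text
t: 18.05
eef_pos: [0.6211, 0.1426, 0.007]
ee_rot: [-3.141, 0.001, 0.411]
force: [0.1, 0.1, 0.3]
width: 0.057
```

>>> drive_tool(
  targets=[
    [0,0,0,0,0,0],
    [0,0,0,0,0,0],
    [0,0,0,0,0,0],
    [0,0,0,0,0,0],
    [0,0,0.5,0,0,0],
  ],
  claw=0,
)

```text
t: 18.68
eef_pos: [0.6205, 0.1421, 0.0264]
ee_rot: [-3.141, 0.002, 0.411]
force: [-0.7, 0.1, -0.5]
width: 0.0364
```

>>> drive_tool(
  targets=[
    [0,0,1,0,0,0],
    [0,0,1,0,0,0],
    [0,0,1,0,0,0],
    [0,0,1,0,0,0],
    [0,0,0.5,0,0,0],
  ],
)

```text
t: 19.3
eef_pos: [0.6221, 0.1427, 0.2102]
ee_rot: [-3.141, -0.004, 0.411]
force: [0.1, 0.1, -0.6]
width: 0.0368
```

```bash
python3 -c "
from h import *
st()"
```

```text
t 19.3 pos [0.6221 0.1427 0.2102] rot [-3.141 -0.004  0.411] F [ 0.1  0.1 -0.6] w 0.0368
```

>>> drive_tool(
  targets=[
    [-0.7,0.843,0,0,0,0.817],
    [-0.7,0.843,0,0,0,0.817],
    [-0.7,0.843,0,0,0,0.817],
    [-0.7,0.843,0,0,0,0.817],
    [-0.7,0.843,0,0,0,0.817],
  ],
)

```text
t: 19.92
eef_pos: [0.4803, 0.312, 0.2075]
ee_rot: [-3.141, -0.001, 0.842]
force: [0.4, 0.9, -0.4]
width: 0.0364
```

>>> drive_tool(
  targets=[
    [-0.7,0.843,0,0,0,0.817],
    [-0.7,0.843,0,0,0,0.817],
    [0,0,-0.5,0,0,0],
    [0,0,0,0,0,0],
  ],
)

```text
t: 20.42
eef_pos: [0.4243, 0.378, 0.186]
ee_rot: [-3.141, 0.002, 1.011]
force: [-1.2, 0.5, -1.0]
width: 0.0368
```

Run:
```python
from chest import *
st();J,_=shot("scene","s7");I,D=shot("top","t7"); inchest(I,D); pieces(I,D); cv2.imwrite("pics/t7c.png",np.vstack([cv2.resize(I[180:280,200:360,::-1],None,fx=3,fy=3),cv2.resize(J[150:290,180:340,::-1],None,fx=3,fy=3)[:300]]))
```

```text
t 20.43 pos [0.424 0.378 0.186] rot [-3.141  0.002  1.011] F [-1.2  0.5 -1. ] w 0.0368
in chest 101 [-0.045 -0.056  0.075] [16. 58.] yaw in chest 90.5
in chest 89 [-0.044  0.052  0.075] [15. 60.] yaw in chest 91.5
piece 54 mean [0.71  0.098 0.016] rect [712.3  95.9] [14. 45.] long yaw 126.9
piece 65 mean [0.697 0.071 0.017] rect [698.1  70.5] [13. 49.] long yaw 155.9
piece 149 mean [0.628 0.065 0.014] rect [628.6  64.5] [23. 68.] long yaw 166.4
block 641 mean [ 0.497 -0.055  0.021] rect [497.  -58.1] [ 65. 100.] long yaw 166.5
```

View pics/t7c.png

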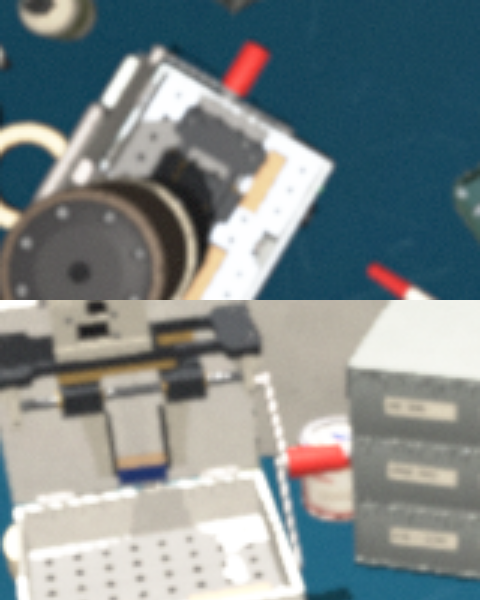

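>>> drive_tool(
  targets=[
    [0.05,0.01,-0.6,0,0,0],
    [0,0,-0.6,0,0,0],
    [0,0,-0.6,0,0,0],
    [0,0,-0.6,0,0,0],
    [0,0,0,0,0,0],
  ],
)

```text
t: 21.15
eef_pos: [0.4274, 0.3777, 0.0902]
ee_rot: [-3.141, 0.003, 1.009]
force: [-0.2, 0.5, -0.5]
width: 0.0367
```

>>> drive_tool(
  targets=[
    [0,0,-0.3,0,0,0],
    [0,0,-0.1,0,0,0],
    [0,0,0,0,0,0],
  ],
)

```text
t: 21.52
eef_pos: [0.4275, 0.3789, 0.0751]
ee_rot: [-3.141, -0.0, 1.01]
force: [-0.3, -0.5, 0.0]
width: 0.0368
```

>>> drive_tool(
  targets=[
    [0,0,-0.12,0,0,0],
    [0,0,0,0,0,0],
  ],
)

```text
t: 21.78
eef_pos: [0.4273, 0.3788, 0.07]
ee_rot: [-3.141, 0.0, 1.01]
force: [0.1, -0.0, -0.5]
width: 0.0368
```

>>> drive_tool(
  targets=[
    [0,0,0,0,0,0],
    [0,0,0,0,0,0],
    [0,0,0.5,0,0,0],
    [0,0,1,0,0,0],
    [0,0,1,0,0,0],
  ],
  claw=0.54,
)

```text
t: 22.4
eef_pos: [0.4273, 0.3788, 0.1713]
ee_rot: [-3.141, 0.0, 1.01]
force: [1.4, 0.3, -0.9]
width: 0.0473
```

>>> drive_tool(
  targets=[
    [0,0,0.8,0,0,0],
    [0.65,-1,0,0,0,-0.9],
    [0.65,-1,0,0,0,-0.9],
    [0.65,-1,0,0,0,-0.9],
    [0.65,-1,0,0,0,-0.9],
  ],
)

```text
t: 23.02
eef_pos: [0.532, 0.2177, 0.2025]
ee_rot: [-3.141, -0.001, 0.63]
force: [0.5, 0.1, -0.5]
width: 0.0476
```

>>> drive_tool(
  targets=[
    [0.65,-1,0,0,0,-0.9],
    [0.65,-1,0,0,0,-0.9],
    [0.65,-1,0,0,0,-0.9],
    [0,0,0,0,0,-0.9],
    [0,0,0,0,0,-0.9],
  ],
)

```text
t: 23.65
eef_pos: [0.6096, 0.0979, 0.2019]
ee_rot: [-3.141, 0.0, 0.157]
force: [-0.2, 0.2, -0.0]
width: 0.0475
```

Run:
```python
from chest import *
st();I,D=shot("top","t8"); inchest(I,D); pieces(I,D)
```

```text
t 23.65 pos [0.61  0.098 0.202] rot [-3.141  0.     0.157] F [-0.2  0.2 -0. ] w 0.0475
in chest 103 [-0.043  0.053  0.074] [15. 61.] yaw in chest 90.5
block 637 mean [ 0.497 -0.055  0.021] rect [496.7 -58.2] [ 65. 100.] long yaw 166.1
```

>>> drive_tool(
  targets=[
    [0.08,-0.35,0,0,0,-0.95],
    [0.08,-0.4,0,0,0,-0.95],
    [0,0,-0.6,0,0,-0.94],
    [0,0,-0.8,0,0,-0.94],
    [0,0,-0.8,0,0,0],
  ],
  claw=0.45,
)

```text
t: 24.32
eef_pos: [0.6158, 0.069, 0.1136]
ee_rot: [-3.141, -0.001, -0.234]
force: [1.1, -0.6, -1.0]
width: 0.0394
```

>>> drive_tool(
  targets=[
    [0,0,-0.8,0,0,0],
    [0,0,-0.5,0,0,0],
    [0,0,0,0,0,0],
  ],
)

```text
t: 24.7
eef_pos: [0.6146, 0.0687, 0.0606]
ee_rot: [3.14, 0.003, -0.233]
force: [-0.6, 0.4, -0.1]
width: 0.0397
```

Run:
```python
from chest import *
st();I,D=shot("top","t9"); inchest(I,D); J,_=shot("scene","s9"); cv2.imwrite("pics/t9c.png",np.vstack([cv2.resize(I[190:290,200:340,::-1],None,fx=3,fy=3)[:300],cv2.resize(J[210:310,320:460,::-1],None,fx=3,fy=3)]))
```

```text
t 24.7 pos [0.615 0.069 0.061] rot [ 3.14   0.003 -0.233] F [-0.6  0.4 -0.1] w 0.0397
in chest 50 [-0.046 -0.041  0.075] [31. 14.] yaw in chest 89.0
in chest 49 [-0.01  -0.005  0.074] [31. 15.] yaw in chest 87.5
in chest 103 [-0.043  0.053  0.074] [14. 60.] yaw in chest 90.5
```

View pics/t9c.png

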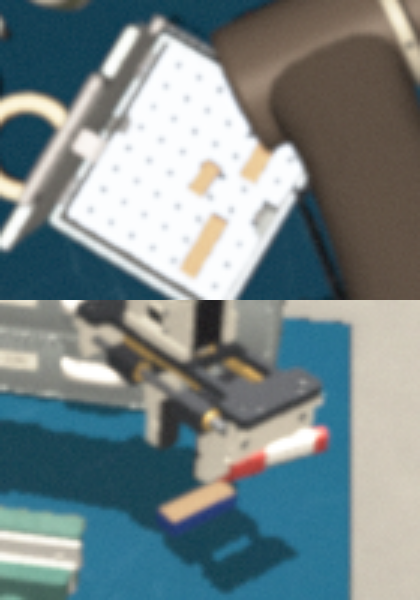

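>>> drive_tool(
  targets=[
    [0.04,0,-0.8,0,0,0],
    [0,0,-0.58,0,0,0],
    [0,0,0,0,0,0],
  ],
)

```text
t: 25.18
eef_pos: [0.617, 0.0688, 0.0067]
ee_rot: [3.141, 0.001, -0.234]
force: [0.3, 0.1, 0.8]
width: 0.0394
```

>>> drive_tool(
  targets=[
    [0,0,0,0,0,0],
    [0,0,0,0,0,0],
    [0,0,0,0,0,0],
    [0,0,0,0,0,0],
    [0,0,0.5,0,0,0],
  ],
  claw=0,
  newtons=35,
)

```text
t: 25.8
eef_pos: [0.6164, 0.0686, 0.0263]
ee_rot: [3.141, 0.002, -0.234]
force: [-0.2, -0.1, 0.1]
width: 0.0203
```

>>> drive_tool(
  targets=[
    [0,0,1,0,0,0],
    [0,0,1,0,0,0],
    [0,0,1,0,0,0],
    [0,0,1,0,0,0],
    [0,0,0.5,0,0,0],
  ],
)

```text
t: 26.42
eef_pos: [0.6181, 0.0691, 0.2101]
ee_rot: [-3.139, -0.003, -0.234]
force: [0.7, -0.2, -0.4]
width: 0.02
```

```bash
python3 -c "
from h import *
st()"
```

```text
t 26.43 pos [0.6181 0.0691 0.2101] rot [-3.139e+00 -3.000e-03 -2.340e-01] F [ 0.7 -0.2 -0.4] w 0.02
```

>>> drive_tool(
  targets=[
    [-0.496,0.727,0,0,0,1],
    [-0.496,0.727,0,0,0,1],
    [-0.496,0.727,0,0,0,1],
    [-0.496,0.727,0,0,0,1],
    [-0.496,0.727,0,0,0,1],
  ],
)

```text
t: 27.05
eef_pos: [0.5173, 0.2151, 0.2073]
ee_rot: [-3.141, -0.0, 0.293]
force: [0.1, -0.3, 0.6]
width: 0.0201
```

>>> drive_tool(
  targets=[
    [-0.496,0.727,0,0,0,1],
    [-0.496,0.727,0,0,0,1],
    [-0.496,0.727,0,0,0,1],
    [-0.496,0.727,0,0,0,1],
    [-0.496,0.727,0,0,0,1],
  ],
)

```text
t: 27.68
eef_pos: [0.4181, 0.3606, 0.2073]
ee_rot: [-3.141, -0.001, 0.817]
force: [0.6, 0.1, 0.5]
width: 0.0202
```

>>> drive_tool(
  targets=[
    [-0.496,0.727,0,0,0,1],
    [-0.496,0.727,0,0,0,0.87],
    [0,0,-0.5,0,0,0],
    [0,0,-0.5,0,0,0],
    [0,0,0,0,0,0],
  ],
)

```text
t: 28.3
eef_pos: [0.3786, 0.417, 0.1658]
ee_rot: [-3.141, 0.003, 1.009]
force: [0.5, -0.1, -0.1]
width: 0.02
```

Run:
```python
from chest import *
st();I,D=shot("top","t10"); inchest(I,D); pieces(I,D)
```

```text
t 28.3 pos [0.379 0.417 0.166] rot [-3.141  0.003  1.009] F [ 0.5 -0.1 -0.1] w 0.02
in chest 96 [-0.046 -0.056  0.075] [59. 14.] yaw in chest 89.8
in chest 103 [-0.043  0.054  0.075] [60. 15.] yaw in chest 89.9
piece 52 mean [0.71  0.097 0.016] rect [712.5  95.3] [12. 47.] long yaw 128.3
piece 64 mean [0.696 0.071 0.016] rect [697.7  70.4] [14. 49.] long yaw 156.7
block 636 mean [ 0.497 -0.055  0.021] rect [497.2 -57.6] [ 65. 100.] long yaw 166.3
```

>>> drive_tool(
  targets=[
    [0.02,0.02,-0.6,0,0,0],
    [0,0,-0.6,0,0,0],
    [0,0,-0.6,0,0,0],
    [0,0,-0.35,0,0,0],
    [0,0,0,0,0,0],
  ],
)

```text
t: 28.98
eef_pos: [0.3802, 0.4185, 0.0809]
ee_rot: [-3.141, 0.001, 1.009]
force: [0.5, -0.6, -0.0]
width: 0.0203
```

>>> drive_tool(
  targets=[
    [0,0,-0.1,0,0,0],
    [0,0,0,0,0,0],
  ],
)

```text
t: 29.22
eef_pos: [0.3803, 0.419, 0.0775]
ee_rot: [-3.141, -0.001, 1.009]
force: [0.1, 0.2, -0.3]
width: 0.0201
```

>>> drive_tool(
  targets=[
    [0,0,-0.15,0,0,0],
    [0,0,0,0,0,0],
  ],
)

```text
t: 29.48
eef_pos: [0.3799, 0.4184, 0.0706]
ee_rot: [-3.141, 0.001, 1.009]
force: [0.2, -0.2, 0.4]
width: 0.0197
```

>>> drive_tool(
  targets=[
    [0,0,0,0,0,0],
    [0,0,0,0,0,0],
    [0,0,0.4,0,0,0],
    [0,0,1,0,0,0],
    [0,0,1,0,0,0],
  ],
  claw=0.35,
)

```text
t: 30.1
eef_pos: [0.3802, 0.4187, 0.1692]
ee_rot: [-3.141, -0.0, 1.009]
force: [0.4, 1.1, 1.1]
width: 0.0307
```

>>> drive_tool(
  targets=[
    [0,0,1,0,0,0],
    [0.2,-1,0.5,0,0,-0.9],
    [0.6,-1,0,0,0,-0.9],
    [0.9,-1,0,0,0,-0.9],
    [1,-1,0,0,0,-0.9],
  ],
)

```text
t: 30.72
eef_pos: [0.4889, 0.2576, 0.2289]
ee_rot: [-3.141, -0.002, 0.63]
force: [0.5, 0.9, 0.5]
width: 0.0306
```

>>> drive_tool(
  targets=[
    [1,-0.6,0,0,0,-0.9],
    [1,-0.6,0,0,0,-0.9],
    [0.5,0,0,0,0,-0.9],
    [0.5,0,0,0,0,-0.9],
    [0,0,0,0,0,0],
  ],
  claw=0,
)

```text
t: 31.35
eef_pos: [0.609, 0.2103, 0.2275]
ee_rot: [-3.141, -0.0, 0.254]
force: [0.3, 0.9, 0.7]
width: 0.0006
```

Run:
```python
from chest import *
st();I,D=shot("top","t11"); inchest(I,D); pieces(I,D); cv2.imwrite("pics/t11c.png",cv2.resize(I[170:300,180:340,::-1],None,fx=4,fy=4))
for t in("stay_knob","stay_pin","lid_handle","lid_press"):
    for d in arm.landmark_of(t,"top")[:2]: print(t,round(d["score"],2),w("top",d["point"]))
```

```text
t 31.35 pos [0.609 0.21  0.228] rot [-3.141 -0.     0.254] F [0.3 0.9 0.7] w 0.0006
in chest 110 [-0.046 -0.056  0.075] [62. 16.] yaw in chest 91.5
piece 65 mean [0.696 0.071 0.016] rect [696.9  70.7] [13. 50.] long yaw 156.1
block 642 mean [ 0.497 -0.055  0.021] rect [497.1 -57.9] [ 65. 100.] long yaw 166.4
stay_pin 0.93 [0.537 0.271 0.093]
lid_handle 0.53 [0.428 0.387 0.001]
```

View pics/t11c.png

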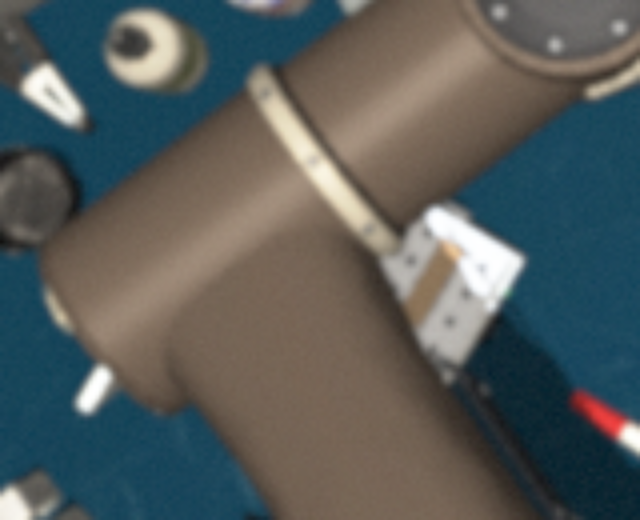

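Run:
```python
from chest import *
D=np.load("pics/t11.npy"); C=cloud("top",D)
e=np.radians(57.85); ex=np.array([np.cos(e),np.sin(e)]); ey=np.array([-ex[1],ex[0]]); o=np.array([.428,.387])
print("knob",o+.02*ex-.156*ey, "tilt axis",ex)
for (u,v) in((300,180),(270,205),(240,220),(220,230),(200,245),(205,270),(230,290),(250,260),(310,172)):
    P=C[v,u]; print((u,v),P,"chest",(P[:2]-o)@ex,(P[:2]-o)@ey)
print(arm.get_state()["q"])
```

```text
knob [0.571 0.321] tilt axis [0.532 0.847]
(300, 180) [0.576 0.246 0.664] chest -0.04079418095497961 -0.20027409298795118
(270, 205) [0.536 0.298 0.65 ] chest -0.0180177927511143 -0.13874463050991517
(240, 220) [0.512 0.348 0.654] chest 0.011668334922565105 -0.09147749557433174
(220, 230) [0.496 0.383 0.649] chest 0.03250159770958482 -0.059325840007052724
(200, 245) [0.471 0.416 0.653] chest 0.04749428211804584 -0.021164433529209974
(205, 270) [0.388 0.511 0.266] chest 0.08416792120358571 0.09990733527952832
(230, 290) [ 0.297  0.505 -0.   ] chest 0.030427058203423524 0.1741513545824343
(250, 260) [0.446 0.329 0.674] chest -0.0394454572589099 -0.04661788311699975
(310, 172) [0.588 0.229 0.67 ] chest -0.04871173990020643 -0.2197066683087929
[ 0.637  0.306 -0.062 -0.001 -1.202  1.191]
```

Run:
```python
from chest import *
D=np.load("pics/top0.npy"); C=cloud("top",D); C[D<.5]=np.nan
P=C[60:185,235:375].reshape(-1,3); P=P[(P[:,2]>.08)&(P[:,2]<.6)]
print(np.histogram(P[:,2],bins=np.arange(.08,.6,.02)))
h=np.median(P[:,2]); T=P[np.abs(P[:,2]-h)<.012]; r=cv2.minAreaRect((T[:,:2]*1000).astype(np.float32)); print(h,r,"\n",cv2.boxPoints(r))
e=np.radians(57.85); ex=np.array([np.cos(e),np.sin(e)]); ey=np.array([-ex[1],ex[0]]); o=np.array([.428,.387])
B=cv2.boxPoints(r)/1000-o; print("chest frame",np.c_[B@ex,B@ey])
```

```text
(array([ 126,  207,  233,  310,  427,  768, 6830,  253,  242,  241,  247,
        232,  220,  217,  207,  193,  177,  166,  145,  121,   99,   71,
         39,    7,    0]), array([0.08, 0.1 , 0.12, 0.14, 0.16, 0.18, 0.2 , 0.22, 0.24, 0.26, 0.28,
       0.3 , 0.32, 0.34, 0.36, 0.38, 0.4 , 0.42, 0.44, 0.46, 0.48, 0.5 ,
       0.52, 0.54, 0.56, 0.58]))
0.20435260864941462 ((778.7328491210938, 257.78094482421875), (198.0935821533203, 323.94921875), 29.38584327697754) 
 [[612.951 350.314]
 [771.909  68.046]
 [944.515 165.248]
 [785.557 447.516]]
chest frame [[ 0.067 -0.176]
 [-0.087 -0.461]
 [ 0.087 -0.555]
 [ 0.242 -0.271]]
```

>>> drive_tool(
  targets=[
    [-0.18,0.34,0,0,0,1],
    [-0.19,0.34,0,0,0,1],
    [-0.19,0.34,0,0,0,1],
    [-0.19,0.34,0,0,0,1],
    [-0.19,0.34,0,0,0,1],
  ],
)

```text
t: 32.22
eef_pos: [0.5697, 0.2793, 0.2275]
ee_rot: [-3.141, -0.001, 0.783]
force: [0.4, 0.0, 0.0]
width: 0.0005
```

>>> drive_tool(
  targets=[
    [-0.19,0.34,0,0,0,1],
    [-0.19,0.34,0,0,0,1],
    [0,0,0,0.42,-0.27,0.2],
    [0,0,0,0.85,-0.53,0],
    [0,0,0,0.85,-0.53,0],
  ],
)

```text
t: 32.85
eef_pos: [0.5548, 0.3063, 0.2275]
ee_rot: [-3.141, -0.266, 1.011]
force: [-0.4, 0.7, -0.7]
width: 0.0004
```

>>> drive_tool(
  targets=[
    [0,0,-0.2,0.85,-0.53,0],
    [0,0,-0.3,0.85,-0.53,0],
    [0,0,-0.3,0.42,-0.26,0],
    [0,0,0,0,0,0],
  ],
)

```text
t: 33.35
eef_pos: [0.5542, 0.305, 0.1946]
ee_rot: [-3.138, -0.523, 1.008]
force: [0.1, -0.2, 0.1]
width: 0.0004
```

```bash
cat >> h.py <<'E'
def cf(P):
    e=np.radians(57.85); x=np.array([np.cos(e),np.sin(e)]); y=np.array([-x[1],x[0]]); d=np.array(P)[:2]-np.array([.428,.387]); return np.round([d@x,d@y,P[2]],4)
E
python3 - <<'E'
from chest import *
st(); s=arm.get_state(); print("chest",cf(s["eef_pos"]),"zaxis",RR(s["ee_rot"])[:,2],s["q"])
I,D=shot("top","t12"); J,_=shot("scene","s12"); inchest(I,D)
cv2.imwrite("pics/t12c.png",np.vstack([cv2.resize(I[160:270,220:370,::-1],None,fx=4,fy=4)[:300],cv2.resize(J[130:280,200:350,::-1],None,fx=4,fy=4)[:300]]))
for n in("top","scene"):
  for t in("stay_knob",):
    for d in arm.landmark_of(t,n)[:2]: P=w(n,d["point"]); print(t,round(d["score"],2),P,cf(P))
E
```

```text
t 33.35 pos [0.554 0.305 0.195] rot [-3.138 -0.523  1.008] F [ 0.1 -0.2  0.1] w 0.0004
chest [-0.002 -0.15   0.195] zaxis [ 0.263  0.424 -0.867] [ 0.704  0.105 -0.409 -0.285 -0.574  2.077]
in chest 47 [-0.01  -0.004  0.075] [32. 13.] yaw in chest 86.1
in chest 204 [-0.028  0.047  0.075] [57. 77.] yaw in chest 0.9
stay_knob 0.44 [0.566 0.325 0.148] [ 0.021 -0.149  0.148]
stay_knob 0.56 [0.57  0.319 0.151] [ 0.018 -0.157  0.151]
```

View pics/t12c.png

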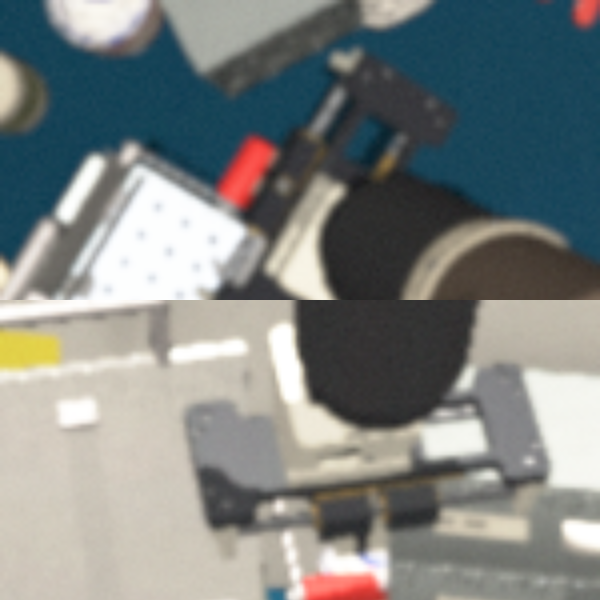

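>>> drive_tool(
  targets=[
    [0.12,0.2,-0.35,0,0,0],
    [0.12,0.18,-0.35,0,0,0],
    [0,0,0,0,0,0],
  ],
)

```text
t: 33.92
eef_pos: [0.5648, 0.3215, 0.1647]
ee_rot: [-3.138, -0.521, 1.008]
force: [-0.7, -0.2, 0.3]
width: 0.0008
```

>>> drive_tool(
  targets=[
    [0.04,0.06,-0.15,0,0,0],
    [0.04,0.06,-0.15,0,0,0],
    [0,0,0,0,0,0],
  ],
)

```text
t: 34.3
eef_pos: [0.5684, 0.3261, 0.155]
ee_rot: [-3.139, -0.524, 1.008]
force: [0.4, 0.1, 0.4]
width: 0.0
```

>>> drive_tool(
  targets=[
    [0.04,0.06,-0.12,0,0,0],
    [0.04,0.06,-0.12,0,0,0],
    [0,0,0,0,0,0],
  ],
)

```text
t: 34.67
eef_pos: [0.572, 0.3313, 0.146]
ee_rot: [-3.139, -0.525, 1.009]
force: [-0.4, -0.6, 2.5]
width: 0.0005
```

Run:
```python
from chest import *
st(); s=arm.get_state(); print("chest",cf(s["eef_pos"]))
I,D=shot("top","t13"); J,_=shot("scene","s13")
cv2.imwrite("pics/t13c.png",np.vstack([cv2.resize(I[170:240,230:330,::-1],None,fx=5,fy=5,interpolation=cv2.INTER_CUBIC)[:300],cv2.resize(J[180:240,240:340,::-1],None,fx=5,fy=5,interpolation=cv2.INTER_CUBIC)]))
for n in("top","scene"):
    for d in arm.landmark_of("stay_knob",n)[:2]: P=w(n,d["point"]); print(round(d["score"],2),P,cf(P))
```

```text
t 34.67 pos [0.572 0.331 0.146] rot [-3.139 -0.525  1.009] F [-0.4 -0.6  2.5] w 0.0005
chest [ 0.029 -0.151  0.146]
0.59 [0.574 0.332 0.128] [ 0.032 -0.153  0.128]
0.59 [0.577 0.331 0.135] [ 0.032 -0.156  0.135]
```

View pics/t13c.png

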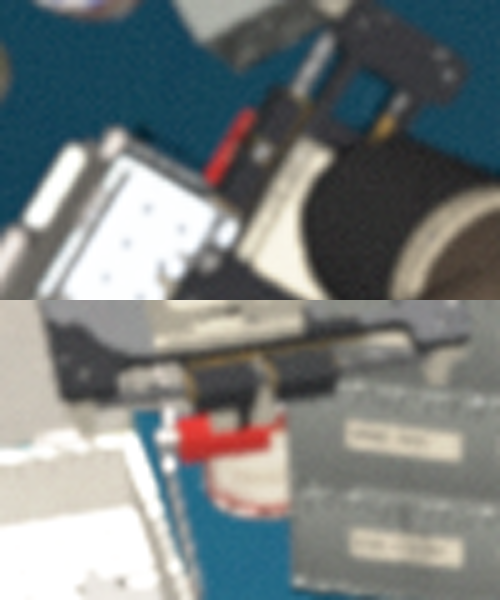

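>>> drive_tool(
  targets=[
    [0.03,0.05,-0.12,0,0,0],
    [0.03,0.05,-0.12,0,0,0],
    [0,0,0,0,0,0],
  ],
)

```text
t: 35.25
eef_pos: [0.5744, 0.3353, 0.1366]
ee_rot: [-3.14, -0.526, 1.009]
force: [0.8, -0.5, 4.7]
width: 0.0004
```

>>> drive_tool(
  targets=[
    [0.03,0.04,-0.1,0,0,0],
    [0,0,0,0,0,0],
  ],
)

```text
t: 35.5
eef_pos: [0.5755, 0.3369, 0.1328]
ee_rot: [-3.14, -0.526, 1.009]
force: [-1.0, 1.7, 7.2]
width: 0.0006
```

>>> drive_tool(
  targets=[
    [-0.2,-0.3,0.6,0,0,0],
    [-0.2,-0.3,0.8,0,0,0],
    [0,0,1,-0.85,0.53,0],
    [0,0,1,-0.85,0.53,0],
    [0,0,1,-0.85,0.53,0],
  ],
)

```text
t: 36.12
eef_pos: [0.5581, 0.3112, 0.3088]
ee_rot: [-3.14, -0.204, 1.008]
force: [1.0, 0.4, -0.2]
width: 0.0002
```

>>> drive_tool(
  targets=[
    [0,0,1,-0.85,0.53,0],
    [0,0,1,-0.85,0.53,0],
    [0,0,0.8,0,0,0],
    [0,0,0,0,0,0],
  ],
)

```text
t: 36.62
eef_pos: [0.5595, 0.3127, 0.4211]
ee_rot: [3.141, -0.001, 1.009]
force: [-0.3, 0.0, -0.6]
width: 0.0005
```

Run:
```python
from chest import *
st(); s=arm.get_state(); print("chest",cf(s["eef_pos"]),s["q"])
I,D=shot("top","t14"); J,_=shot("scene","s14"); inchest(I,D); pieces(I,D)
for n in("top","scene"):
  for t in("stay_knob","lid_handle","lid_press"):
    for d in arm.landmark_of(t,n)[:2]: P=w(n,d["point"]); print(n,t,round(d["score"],2),P,cf(P))
cv2.imwrite("pics/t14c.png",np.vstack([cv2.resize(I[170:270,190:320,::-1],None,fx=4,fy=4)[:300],cv2.resize(J[150:250,180:310,::-1],None,fx=4,fy=4)[:300]]))
```

```text
t 36.62 pos [0.559 0.313 0.421] rot [ 3.141 -0.001  1.009] F [-0.3  0.  -0.6] w 0.0005
chest [ 0.007 -0.151  0.421] [ 0.814  0.249  0.286  0.    -1.607  1.766]
in chest 99 [-0.046 -0.056  0.075] [60. 14.] yaw in chest 89.8
in chest 55 [-0.01  -0.004  0.075] [32. 15.] yaw in chest 87.0
in chest 242 [-0.03   0.05   0.075] [60. 82.] yaw in chest 174.1
piece 53 mean [0.71  0.097 0.017] rect [713.3  96.2] [15. 46.] long yaw 128.2
piece 62 mean [0.697 0.071 0.016] rect [697.8  70.6] [13. 50.] long yaw 155.4
block 642 mean [ 0.497 -0.055  0.021] rect [496.8 -57.7] [ 65. 100.] long yaw 166.3
top stay_knob 0.64 [ 0.497 -0.052 -0.003] [-0.335 -0.292 -0.003]
top lid_handle 0.54 [ 0.429  0.387 -0.002] [ 0.001 -0.001 -0.002]
top lid_handle 0.47 [0.458 0.431 0.327] [ 0.054 -0.002  0.327]
top lid_press 0.59 [0.468 0.447 0.278] [ 0.072 -0.002  0.278]
scene stay_knob 0.54 [0.582 0.334 0.117] [ 0.037 -0.158  0.117]
scene lid_handle 0.89 [0.458 0.434 0.33 ] [ 0.056 -0.001  0.33 ]
scene lid_press 0.68 [0.467 0.442 0.278] [ 0.068 -0.004  0.278]
```

>>> drive_tool(
  targets=[
    [-0.364,0.838,0,0,0,0],
    [-0.364,0.838,0,0,0,0],
    [-0.364,0.838,0,0,0,0],
    [-0.364,0.838,0,0,0,0],
    [-0.364,0.838,0,0,0,0],
  ],
)

```text
t: 37.65
eef_pos: [0.4854, 0.4808, 0.4196]
ee_rot: [-3.141, 0.001, 1.009]
force: [0.1, 0.4, 0.2]
width: 0.0003
```

>>> drive_tool(
  targets=[
    [0,0,-0.6,0,0,0],
    [0,0,-0.7,0,0,0],
    [0,0,-0.7,0,0,0],
    [0,0,-0.6,0,0,0],
    [0,0,0,0,0,0],
  ],
)

```text
t: 38.28
eef_pos: [0.4854, 0.479, 0.3135]
ee_rot: [-3.141, 0.005, 1.009]
force: [-0.1, -0.4, -0.1]
width: 0.0001
```

```bash
cat > hl.py <<'E'
from chest import *
st(); s=arm.get_state(); print("chest",cf(s["eef_pos"]))
for n in("top","scene"):
  arm.grab_frame(n)
  for t in("lid_handle","lid_press"):
    for d in arm.landmark_of(t,n)[:1]: P=w(n,d["point"]); c=cf(P); print(n,t,round(d["score"],2),c,"phi",np.round(np.degrees(np.arctan2(c[2]-.105,.095-c[0])),1))
E
python3 hl.py
```

```text
t 38.27 pos [0.485 0.479 0.314] rot [-3.141  0.005  1.009] F [-0.1 -0.4 -0.1] w 0.0001
chest [0.108 0.    0.314]
top lid_handle 0.84 [ 0.055 -0.     0.327] phi 79.8
top lid_press 0.93 [ 0.071 -0.001  0.278] phi 82.2
scene lid_handle 0.6 [ 0.055 -0.003  0.33 ] phi 79.8
scene lid_press 0.67 [ 0.07  -0.001  0.278] phi 81.6
```

>>> drive_tool(
  targets=[
    [-0.16,-0.254,0,0,0,0],
    [-0.16,-0.254,0,0,0,0],
    [-0.16,-0.254,0,0,0,0],
  ],
)

```text
t: 38.95
eef_pos: [0.4664, 0.4484, 0.3161]
ee_rot: [-3.141, 0.0, 1.009]
force: [0.1, 0.6, 0.1]
width: 0.0004
```

>>> drive_tool(
  targets=[
    [-0.169,-0.269,-0.09,0,0,0],
    [-0.169,-0.269,-0.09,0,0,0],
    [-0.169,-0.269,-0.09,0,0,0],
  ],
)

```text
t: 39.33
eef_pos: [0.4463, 0.4166, 0.3051]
ee_rot: [-3.141, -0.0, 1.009]
force: [2.3, 2.8, 0.9]
width: 0.0001
```

```bash
python3 hl.py
```

```text
t 39.33 pos [0.446 0.417 0.305] rot [-3.141 -0.     1.009] F [2.3 2.8 0.9] w 0.0001
chest [0.035 0.    0.305]
top lid_handle 0.2 [-0.04  -0.156  0.095] phi -4.2
top lid_press 0.94 [ 0.039 -0.002  0.272] phi 71.4
scene lid_handle 0.59 [ 0.015 -0.001  0.32 ] phi 69.5
scene lid_press 0.57 [ 0.04 -0.    0.27] phi 71.5
```

>>> drive_tool(
  targets=[
    [-0.157,-0.25,-0.133,0,0,0],
    [-0.157,-0.25,-0.133,0,0,0],
    [-0.157,-0.25,-0.133,0,0,0],
  ],
)

```text
t: 40.0
eef_pos: [0.4274, 0.3867, 0.2881]
ee_rot: [-3.141, 0.0, 1.009]
force: [3.7, 4.5, -4.5]
width: 0.0001
```

>>> drive_tool(
  targets=[
    [-0.144,-0.229,-0.19,0,0,0],
    [-0.144,-0.229,-0.19,0,0,0],
    [-0.144,-0.229,-0.19,0,0,0],
  ],
)

```text
t: 40.38
eef_pos: [0.4101, 0.3591, 0.2658]
ee_rot: [-3.141, 0.0, 1.009]
force: [3.5, 3.6, -1.8]
width: 0.0007
```

>>> drive_tool(
  targets=[
    [-0.12,-0.19,-0.228,0,0,0],
    [-0.12,-0.19,-0.228,0,0,0],
    [-0.12,-0.19,-0.228,0,0,0],
  ],
)

```text
t: 40.75
eef_pos: [0.3959, 0.3364, 0.2382]
ee_rot: [-3.141, 0.001, 1.009]
force: [2.4, 3.6, -1.1]
width: 0.0003
```

```bash
python3 hl.py
```

```text
t 40.75 pos [0.396 0.336 0.238] rot [-3.141  0.001  1.009] F [ 2.4  3.6 -1.1] w 0.0003
chest [-0.06   0.     0.238]
top lid_press 0.63 [-0.036 -0.001  0.223] phi 42.0
scene lid_handle 0.93 [-0.077 -0.004  0.254] phi 41.0
scene lid_press 0.93 [-0.034 -0.004  0.223] phi 42.5
```

>>> drive_tool(
  targets=[
    [0.05,0.08,0.1,0,0,0],
    [0,0,0.7,0,0,0],
    [0.23,0.37,0.2,0,0,0],
    [0.23,0.37,0,0,0,0],
    [0,0,0,0,0,0],
  ],
)

```text
t: 41.68
eef_pos: [0.4168, 0.3704, 0.2777]
ee_rot: [-3.141, 0.003, 1.009]
force: [-0.1, -0.7, -0.7]
width: 0.0004
```

>>> drive_tool(
  targets=[
    [0,0,-0.4,0,0,0],
    [0,0,-0.4,0,0,0],
    [0,0,-0.3,0,0,0],
    [0,0,0,0,0,0],
  ],
)

```text
t: 42.18
eef_pos: [0.416, 0.3689, 0.2334]
ee_rot: [-3.141, 0.003, 1.009]
force: [-0.7, 0.2, 0.2]
width: 0.0005
```

```bash
python3 hl.py
```

```text
t 42.17 pos [0.416 0.369 0.233] rot [-3.141  0.003  1.009] F [-0.7  0.2  0.2] w 0.0005
chest [-0.022  0.001  0.233]
top lid_handle 0.77 [-0.078 -0.003  0.251] phi 40.2
top lid_press 0.72 [-0.035 -0.003  0.222] phi 42.0
scene lid_handle 0.86 [-0.081  0.001  0.251] phi 39.8
scene lid_press 0.94 [-0.036 -0.001  0.221] phi 41.5
```

>>> drive_tool(
  targets=[
    [-0.089,-0.141,-0.275,0,0,0],
    [-0.089,-0.141,-0.275,0,0,0],
    [-0.089,-0.141,-0.275,0,0,0],
  ],
)

```text
t: 42.85
eef_pos: [0.4055, 0.3521, 0.2013]
ee_rot: [-3.141, 0.001, 1.009]
force: [-0.7, -1.0, 4.2]
width: 0.0002
```

>>> drive_tool(
  targets=[
    [-0.075,-0.12,-0.225,0,0,0],
    [-0.075,-0.12,-0.225,0,0,0],
    [-0.075,-0.12,-0.225,0,0,0],
  ],
)

```text
t: 43.22
eef_pos: [0.3969, 0.3385, 0.1744]
ee_rot: [-3.141, -0.0, 1.009]
force: [0.7, 2.4, 0.4]
width: 0.0002
```

>>> drive_tool(
  targets=[
    [-0.053,-0.085,-0.22,0,0,0],
    [-0.053,-0.085,-0.22,0,0,0],
    [-0.053,-0.085,-0.15,0,0,0],
    [0,0,0,0,0,0],
  ],
)

```text
t: 43.72
eef_pos: [0.3898, 0.3271, 0.1505]
ee_rot: [-3.141, 0.003, 1.009]
force: [-0.5, -0.3, -0.8]
width: 0.0005
```

```bash
python3 hl.py
```

```text
t 43.73 pos [0.39  0.327 0.15 ] rot [-3.141  0.003  1.009] F [-0.5 -0.3 -0.8] w 0.0005
chest [-0.071  0.001  0.15 ]
top lid_handle 0.87 [-0.123 -0.001  0.154] phi 12.7
top lid_press 0.65 [-0.076 -0.002  0.151] phi 15.0
scene lid_handle 0.77 [-0.123 -0.002  0.157] phi 13.4
scene lid_press 0.91 [-0.074 -0.005  0.149] phi 14.6
```

>>> drive_tool(
  targets=[
    [-0.04,-0.06,-0.15,0,0,0],
    [-0.03,-0.05,-0.15,0,0,0],
    [-0.03,-0.05,-0.08,0,0,0],
    [0,0,0,0,0,0],
  ],
)

```text
t: 44.52
eef_pos: [0.3862, 0.3213, 0.1358]
ee_rot: [-3.141, 0.002, 1.009]
force: [-0.8, -0.5, 0.3]
width: 0.0006
```

>>> drive_tool(
  targets=[
    [0,0,-0.07,0,0,0],
    [0,0,0,0,0,0],
  ],
)

```text
t: 44.78
eef_pos: [0.3863, 0.3213, 0.1342]
ee_rot: [-3.141, 0.002, 1.009]
force: [-4.9, -2.7, 13.6]
width: 0.0009
```

>>> drive_tool(
  targets=[
    [0,0,-0.06,0,0,0],
    [0,0,0,0,0,0],
  ],
)

```text
t: 45.02
eef_pos: [0.3863, 0.3211, 0.133]
ee_rot: [3.141, 0.001, 1.01]
force: [-9.6, -5.2, 23.7]
width: 0.0005
```

>>> drive_tool(
  targets=[
    [0,0,-0.06,0,0,0],
    [0,0,0,0,0,0],
  ],
)

```text
t: 45.28
eef_pos: [0.386, 0.3208, 0.1302]
ee_rot: [-3.141, 0.002, 1.009]
force: [-5.8, -4.6, 13.7]
width: 0.0004
```

Passing through the catch; go on in small steps.

>>> drive_tool(
  targets=[
    [0,0,-0.06,0,0,0],
    [0,0,0,0,0,0],
  ],
)

```text
t: 45.52
eef_pos: [0.3861, 0.3212, 0.1261]
ee_rot: [-3.141, 0.002, 1.009]
force: [-0.4, 0.7, 0.6]
width: 0.0003
```

>>> drive_tool(
  targets=[
    [0,0,-0.06,0,0,0],
    [0,0,0,0,0,0],
  ],
)

```text
t: 45.78
eef_pos: [0.3863, 0.3215, 0.1232]
ee_rot: [-3.141, 0.002, 1.009]
force: [0.3, 0.1, -0.2]
width: 0.0004
```

>>> drive_tool(
  targets=[
    [0,0,-0.06,0,0,0],
    [0,0,0,0,0,0],
  ],
)

```text
t: 46.02
eef_pos: [0.3864, 0.3216, 0.1208]
ee_rot: [-3.141, 0.002, 1.009]
force: [-0.3, 0.1, 0.2]
width: 0.0011
```

>>> drive_tool(
  targets=[
    [0,0,-0.06,0,0,0],
    [0,0,0,0,0,0],
  ],
)

```text
t: 46.28
eef_pos: [0.3864, 0.3216, 0.1185]
ee_rot: [-3.141, 0.001, 1.009]
force: [-1.3, 0.1, 1.0]
width: 0.0004
```

>>> drive_tool(
  targets=[
    [0,0,-0.05,0,0,0],
    [0,0,0,0,0,0],
  ],
)

```text
t: 46.52
eef_pos: [0.3864, 0.3217, 0.1167]
ee_rot: [-3.141, 0.001, 1.009]
force: [0.6, -0.4, 0.2]
width: -0.0001
```

```bash
python3 hl.py
```

```text
t 46.52 pos [0.386 0.322 0.117] rot [-3.141  0.001  1.009] F [ 0.6 -0.4  0.2] w -0.0001
chest [-0.077  0.     0.117]
top lid_handle 0.86 [-0.131  0.001  0.113] phi 1.9
top lid_press 0.76 [-0.08  -0.     0.116] phi 3.6
scene lid_press 0.71 [-0.082 -0.004  0.118] phi 4.1
```

>>> drive_tool(
  targets=[
    [0,0,-0.05,0,0,0],
    [0,0,0,0,0,0],
  ],
)

```text
t: 47.08
eef_pos: [0.3866, 0.3219, 0.1161]
ee_rot: [-3.142, 0.0, 1.01]
force: [-5.5, -2.9, 13.6]
width: 0.0002
```

>>> drive_tool(
  targets=[
    [0,0,-0.03,0,0,0],
    [0,0,0,0,0,0],
  ],
)

```text
t: 47.32
eef_pos: [0.3866, 0.3219, 0.1159]
ee_rot: [3.141, -0.0, 1.01]
force: [-9.3, -4.7, 24.1]
width: 0.0001
```

Firm seat on the seal at 24 N with the press face at 0.116: shut. Lift off, back away and check.

>>> drive_tool(
  targets=[
    [0,0,0.3,0,0,0],
    [0,0,0.8,0,0,0],
    [0,0,1,0,0,0],
    [0,0,1,0,0,0],
    [0,0,1,0,0,0],
  ],
)

```text
t: 47.95
eef_pos: [0.3864, 0.3215, 0.2791]
ee_rot: [-3.141, 0.001, 1.009]
force: [1.3, 1.1, 0.0]
width: 0.0008
```

>>> drive_tool(
  targets=[
    [0.8,-1,0,0,0,0],
    [0.8,-1,0,0,0,0],
    [0.8,-1,0,0,0,0],
    [0.8,-1,0,0,0,0],
    [0.8,-1,0,0,0,0],
  ],
)

```text
t: 48.58
eef_pos: [0.5474, 0.1203, 0.2778]
ee_rot: [-3.141, 0.001, 1.009]
force: [0.5, 1.8, 0.1]
width: 0.0005
```

>>> drive_tool(
  targets=[
    [0,-1,0.3,0,0,0],
    [0,-1,0.3,0,0,0],
    [0,-1,0,0,0,0],
    [0,-1,0,0,0,0],
    [0,0,0,0,0,0],
  ],
)

```text
t: 49.2
eef_pos: [0.5462, -0.0405, 0.3017]
ee_rot: [-3.141, 0.001, 1.006]
force: [0.0, -0.5, -0.0]
width: 0.0005
```

```bash
python3 hl.py
python3 - <<'E'
from chest import *
I,D=shot("top","t20"); pieces(I,D); C=cloud("top",D)
for n in("sanding_block","spring_clamp"): print(n,[(round(d["score"],2),w("top",d["point"])) for d in arm.landmark_of(n,"top")[:1]])
e=np.radians(57.85);ex=np.array([np.cos(e),np.sin(e)])
for x in(.06,.0,-.06,-.09,-.13):
    u,v=np.round(px("top",[*(np.array([.428,.387])+x*ex),.115])).astype(int); print(x,np.median(C[v-1:v+2,u-1:u+2,2]))
cv2.imwrite("pics/t20c.png",cv2.resize(I[140:300,190:440,::-1],None,fx=3,fy=3))
E
```

```text
t 49.2 pos [ 0.546 -0.041  0.302] rot [-3.141  0.001  1.006] F [ 0.  -0.5 -0. ] w 0.0005
chest [-0.299 -0.328  0.302]
top lid_handle 0.63 [-0.129 -0.002  0.111] phi 1.4
top lid_press 0.84 [-0.08  -0.004  0.118] phi 4.2
scene lid_handle 0.82 [-0.129 -0.002  0.113] phi 1.9
scene lid_press 0.94 [-0.079 -0.004  0.117] phi 4.1
piece 52 mean [0.71  0.097 0.017] rect [712.6  95.1] [12. 45.] long yaw 127.9
piece 63 mean [0.697 0.071 0.016] rect [698.1  70.4] [13. 49.] long yaw 156.3
sanding_block []
spring_clamp [(0.75, array([ 0.73 ,  0.062, -0.005]))]
0.06 0.11580456835095565
0.0 0.11555826965433202
-0.06 0.11724676402590672
-0.09 0.11499349858760421
-0.13 0.11608481496804912
```

View pics/t20c.png

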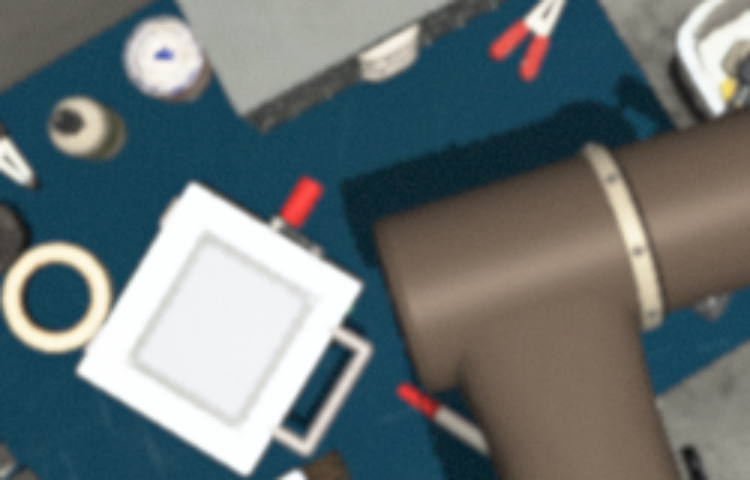

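```bash
python3 -c "
from station import arm
print(arm.job_done())"
```

```text
the job is handed in; nothing more can be done
None
```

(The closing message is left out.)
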